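# Kit the tested keypad with its spare set

## Robot

A 7-joint arm with a two-finger parallel gripper is mounted at the origin on the work surface. World frame = base frame: x ahead of the robot, y to its left, z up, the work surface at z = 0. Lengths are in m, angles in rad, forces in N, time in s.
With the tool pointing down it reaches from about 0.4 to 0.85 m from the base axis. Payload 10.4 kg.
Tool frame: the origin (TCP) lies between the finger pads; the fingertips stand manip.finger_overhang ahead of it and the grasp point (between the pads) lies 11 mm behind it (manip.finger_overhang is the distance from the TCP to the fingertips, in m); x points along the fingers, z is the direction in which the jaws open and shut, and the axes are right-handed (so a half turn about x gives the same grasp; the last joint's range is limited). The gripper opens to 85 mm and grips with 20 to 120 N. Pads are 22 mm wide; open, the fingers measure 114 mm over their backs; the gripper's body (76 mm by 85 mm) begins 54 mm behind the grasp point. The pads swing forward as they close: fully open they stand 13 mm farther back than shut.
Start: joints at [1.288, 0.332, -0.065, 1.46, 0.022, 1.35, -0.088], TCP at [0.161, -0.604, 0.239] pointing down, gripper open.
Joint ranges: [-2.6, 2.6], [-0.5, 2.12], [-1.47, 1.34], [0.16, 2.42], [-1.27, 4.41], [0.06, 2.06], [-2.6, 2.6]. Speed limits (rad/s): [2.22, 2.22, 2.79, 2.79, 3.14, 3.14, 3.14].

## Interface

Orientations are given as a unit quaternion [x, y, z, w].
In Python, from workcell import get_obs, camera, workorder, manip gives the robot as it stands. The module is installed in compiled form; this text tells all that it offers.
- The arm moves only by the tool play_rows, never from a script. Its argument "increments" is text: rows parted by semicolons, each of 4 numbers parted by spaces: the shift along the tool's x, y, z in m, then the turn about the tool's x in rad. A call has 1 to 20 rows; each row shifts and turns the pose as measured when the row begins, along the tool's axes as they then stand; what a row does not reach is not made up. A row lasts 1/10 s, in which the tool goes at most 50 mm and 8.59 degrees, less where a joint would pass 70% of its speed; a pose out of reach is approached as far as the arm can. A call is refused whole if a number of a shift passes 0.05 or a number of a turn 0.15, either way. A call with a gripper value outside its range is refused whole. "hand" is the gripper command: -1 is fully open, 1 is shut, values between are in proportion, set as the call begins (left out, the last holds). The fingers move at their own pace and stop on an object; "squeeze" is the grip in N (left out, the last holds). Time passes only in rows, so rows that do not move let the fingers close. It gives the time, the measured TCP pose, the force and the opening at its end, in the units of the state.
- get_obs(): the state, without advancing time (a new reading comes with each control period).
- camera(name): name is "scene" or "top" or "wrist"; returns a dict with "img" (384x512x3 uint8, blue, green, red), "fov_y" (degrees; the focal length in pixels is half the picture's height over the tangent of half this angle, whatever the lens; pixels are square), "cx", "cy" (the principal point, pixels), "distortion" ([k1, k2, p1, p2, k3] as OpenCV has them; the pictures are not rectified), "R" (3x3) and "t" (3): a world point X has camera coordinates R X + t; the wrist camera has in their place "tool_from_camera" (4x4, takes a point from camera to tool coordinates, whose origin is the TCP and whose axes are the tool frame's). Camera axes: x right, y down, z forward; pixel columns grow to the right and rows downward; lengths in m; the calibration is good to about 2 mm. A picture is of the moment at which its call begins: read the wrist's pose just before it. There is no depth.
- workorder.hand_in(): hands the job in, once; it reports no verdict.
The state is a dict: "clock": time; "joint_pos": joint angles; "joint_velocities": joint speeds; "tau": joint torques, N m; "position": TCP position; "ee_rot": TCP orientation; "ft_force": force on the tool from outside, world axes, zero at the start; "torque": the same for the moment, N m; "grip_width": opening from 0.0 (shut) to 1.0 (fully open).
Only numpy, scipy, OpenCV 4.12 (cv2) and the standard library are available. Lean on these libraries where they do the work, as an engineer would, in place of code of your own. Each camera call takes 0.05 s, during which the arm holds its last target.

## Task

The keypad in the test jig has passed: swing the jig's clamp bar well up out of the way, and only then slide the keypad out forwards from under it. In the cardboard tray, stack the spare set from bottom to top: the battery pack flat in the tray, the keypad on it, then the card reader, then the round fingerprint reader on top, each right way up and centred on the one below, with the long sides of the three oblong things running along the tray's long sides. Leave the paper roll where it is, and let go of everything at the end.

Things in the scene. Friction and masses are not known exactly. Their poses are not given: they have to be found in the camera images.
- tray: Shallow open brown cardboard tray fixed to the bench, the place of the stack: outside 124 (its x) x 84 (its y) x 14 high, walls 4 thick, inner floor 116 x 76 at 4 above the bench. Origin: centre of its underside, on the bench. x along its long side, z up.
- jig: Fixed test jig. Origin: middle of its base's underside; front faces -x, z up. Base 130 x 110 x 8; bed along x, 44 wide, top at z 25, holds the keypad (centre near x 0, y 0). A fixed lip (x 37 to 63, y -30 to 30, z 47 to 53) overhangs its rear end: slide it 15 or more to -x before lifting; nothing else blocks that way. Bar hinge axis: along x through y 85, z 48, on a post 56 high.
- clamp_bar (a joint): Angle of the clamp bar in rad: 0 down (level, across the keypad, underside 1 above it), grows as its knob end swings up, upright at 1.57, to the stop at 1.9. The hinge is stiff, so the bar stays where it is left; about 2 N at the knob lifts it.
- clamp_knob (a point): Centre of the black ball knob, diameter 26, at the free end of the steel clamp bar (14 wide, 8 thick, at jig x 14). It lies 145 from the hinge axis: at jig y -60, z 48 with the bar down. The axes turn with the bar; x stays along the hinge axis.
- battery_mid (a point): Battery pack, black block with a grey panel on top, 100 (x) x 60 (y) x 38 high, about 0.45 kg, lying loose on the bench. Point: its centre, half-way up. x along its length, z up.
- keypad_mid (a point): Keypad module, flat grey plate with twelve black keys (flush: its top is flat), 92 (x) x 56 (y) x 18 thick, 0.13 kg, at the start on the jig's bed under the clamp bar, its length along the jig's x, its front half free in front of the bar. Point: its centre, half-way up. z up, out of the keys.
- reader_mid (a point): Card reader, small off-white box with a dark card slot, 62 (x) x 44 (y) x 28 high, 0.1 kg, loose on the bench. Point: its centre, half-way up. x along its length, z up.
- finger_mid (a point): Fingerprint reader, round grey puck with a glass window on top, diameter 44, 26 high (top edge bevelled over the upper 6), 0.06 kg, loose on the bench. Point: its centre, half-way up. z up.
- roll_mid (a point): Bystander: roll of white paper standing on end, diameter 56, 57 high, with a small hole through it. Point: its centre, half-way up.
There are look-alikes about, which are no part of the job. Leave any yellow look-alike of the part that bears reader_mid alone. Leave any purple or turquoise look-alike of the part that bears battery_mid alone.

How it is judged:
By the outcome, as a careful person would: the job done as asked, in the order asked, and still so for the second after the job is handed in, with the robot touching nothing.
It also fails if it takes over 128 s, if anything falls off the work surface, if the arm or the gripper's body presses on something with over 40 N, if the wrist force passes 120 N, or if a joint passes its speed limit or range.

## Working session

There is one attempt and no reset: what is moved stays moved. The work goes in short steps, Python scripts to look and compute and a tool call to move; the robot and the scene stay as the last step left them, time stands still between calls to the robot, and variables do not carry over. Pictures are saved under pics/ and viewed, and the job is handed in when it is done.

Besides the shell and the picture viewer there is one more tool, called after "Call:" in YAML: its name, and indented under it one key for each argument. play_rows: Moves the arm, as the interface text tells. Its arguments: {"type":"object","properties":{"increments":{"type":"string"},"hand":{"type":"number"},"squeeze":{"type":"number"}},"required":["increments"]}

```bash
mkdir -p pics; cat > h.py <<'E'
import numpy as np, cv2, json
from workcell import get_obs, camera, workorder, manip
from scipy.spatial.transform import Rotation as Rn
def K(c):
    h,w=c["img"].shape[:2]; f=h/2/np.tan(np.radians(c["fov_y"])/2)
    return np.array([[f,0,c["cx"]],[0,f,c["cy"]],[0,0,1]])
def ext(c,o=None):
    if "R" in c: return np.array(c["R"]),np.array(c["t"])
    T=np.eye(4);T[:3,:3]=Rn.from_quat(o["ee_rot"]).as_matrix();T[:3,3]=o["position"]
    M=np.linalg.inv(T@np.array(c["tool_from_camera"]));return M[:3,:3],M[:3,3]
def ray(c,px,o=None):
    R,t=ext(c,o); u=cv2.undistortPoints(np.array(px,float).reshape(-1,1,2),K(c),np.array(c["distortion"],float)).reshape(-1,2)
    d=np.c_[u,np.ones(len(u))]@R; return -R.T@t,d
def onz(c,px,z,o=None):
    C,d=ray(c,px,o); z=np.asarray(z); return C+d*((z-C[2])/d[:,2])[:,None]
def proj(c,X,o=None):
    R,t=ext(c,o); return cv2.projectPoints(np.array(X,float).reshape(-1,1,3),cv2.Rodrigues(R)[0],t,K(c),np.array(c["distortion"],float))[0].reshape(-1,2)
def snap(n,f):
    o=get_obs();c=camera(n);cv2.imwrite("pics/"+f,c["img"]);return o,c
E
python3 - <<'E'
from h import *
o=get_obs();print(o,manip.finger_overhang)
for n in("scene","top","wrist"):
    o,c=snap(n,n+"0.png");R,t=ext(c,o);print(n,-R.T@t,R.tolist(),c["fov_y"],c["distortion"])
E
```

```text
{'clock': 0.0, 'joint_pos': array([ 1.28844234,  0.33285928, -0.06472864,  1.46096782,  0.02159131,
        1.34989049, -0.08853059]), 'joint_velocities': array([-0.00067026, -0.00089608, -0.00118342, -0.00070537,  0.00070665,
       -0.00023662, -0.00012492]), 'tau': array([ 1.22222664e-03, -6.25447655e+01,  5.00752463e-02, -3.91617537e+01,
        1.61513232e-02,  9.87193751e-03,  2.42952956e-05]), 'position': array([ 0.16044478, -0.60366831,  0.2385112 ]), 'ee_rot': array([ 0.43132222,  0.56095948, -0.43073418,  0.56013719]), 'ft_force': array([0.33748544, 0.04508299, 0.67103827]), 'torque': array([0.05540282, 0.01276886, 0.04107745]), 'grip_width': 0.997923224412067} 0.008
scene [1.05846049 0.35273706 0.79232834] [[-0.5567303519993416, 0.8306434838580423, -0.00909493743044441], [0.6234040014267124, 0.41054402734076817, -0.6654480089533563], [-0.5490161802423065, -0.37614492464872756, -0.7463887924487813]] 52.67346722699105 [-0.00691027  0.          0.          0.          0.        ]
top [ 0.36313654 -0.00335233  1.43271582] [[0.0013725327522389928, -0.9999871923740603, 0.004871472230043598], [-0.9914179831224756, -0.0019975533809474255, -0.13071492845827928], [0.13072298533619417, -0.00465025465263144, -0.9914080271192374]] 43.62086009683078 [-0.1021808  0.         0.         0.         0.       ]
wrist [ 0.23467892 -0.58429996  0.37345987] [[0.256854388766895, -0.9664495726857124, -0.0010229500431493935], [-0.921874018661107, -0.24532496866325043, 0.29993991642993806], [-0.2901277592523815, -0.07609785283423755, -0.9539575462803429]] 68.46700675856975 [-0.02487554  0.          0.          0.          0.        ]
```

View pics/scene0.png

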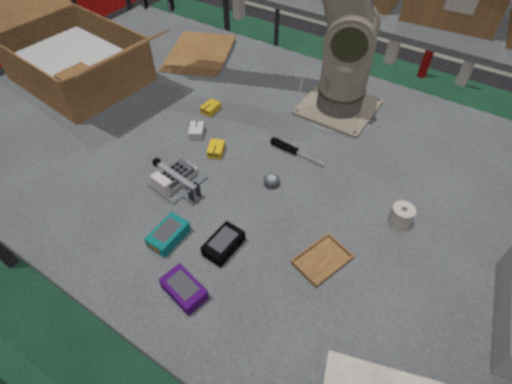

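View pics/top0.png

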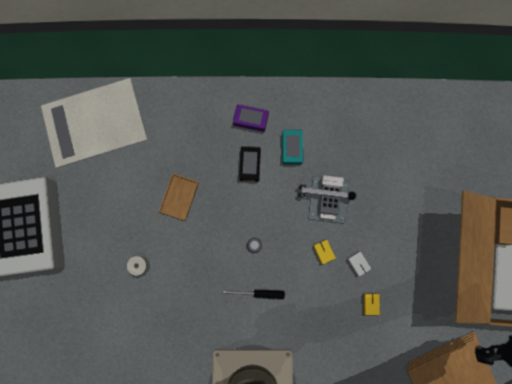

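View pics/wrist0.png

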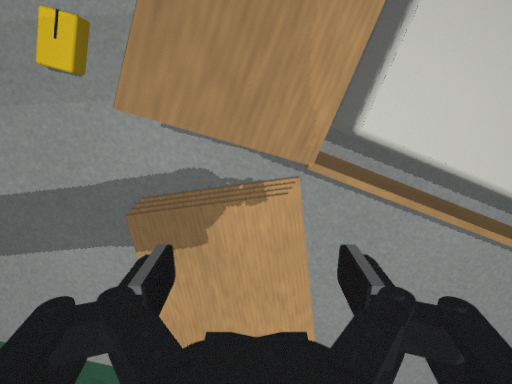

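The top view is too coarse at about 3 mm per pixel, so I'll enlarge it and get rough poses first.

```bash
python3 - <<'E'
from h import *
o,c=snap("top","t1.png"); im=c["img"]
cr=im[100:330,120:400];cv2.imwrite("pics/t1c.png",cv2.resize(cr,None,fx=2.6,fy=2.6,interpolation=cv2.INTER_CUBIC))
o,s=snap("scene","s1.png");cr=s["img"][80:320,130:430];cv2.imwrite("pics/s1c.png",cv2.resize(cr,None,fx=2.5,fy=2.5,interpolation=cv2.INTER_CUBIC))
for n,p,z in [("tray",(179,198),.014),("batt",(250,164),.038),("knob",(352,196),.048),("hinge",(303,192),.048),("reader",(360,264),.028),("finger",(254,245),.026),("roll",(137,266),.057),("kp1",(333,181),.043),("kp2",(328,217),.043)]:
    print(n,onz(c,[p],z)[0].round(3))
E
```

```text
tray [0.558 0.219 0.014]
batt [0.657 0.006 0.038]
knob [ 0.56  -0.293  0.048]
hinge [ 0.572 -0.149  0.048]
reader [ 0.362 -0.316  0.028]
finger [ 0.418 -0.006  0.026]
roll [0.356 0.329 0.057]
kp1 [ 0.606 -0.238  0.043]
kp2 [ 0.499 -0.222  0.043]
```

View pics/t1c.png

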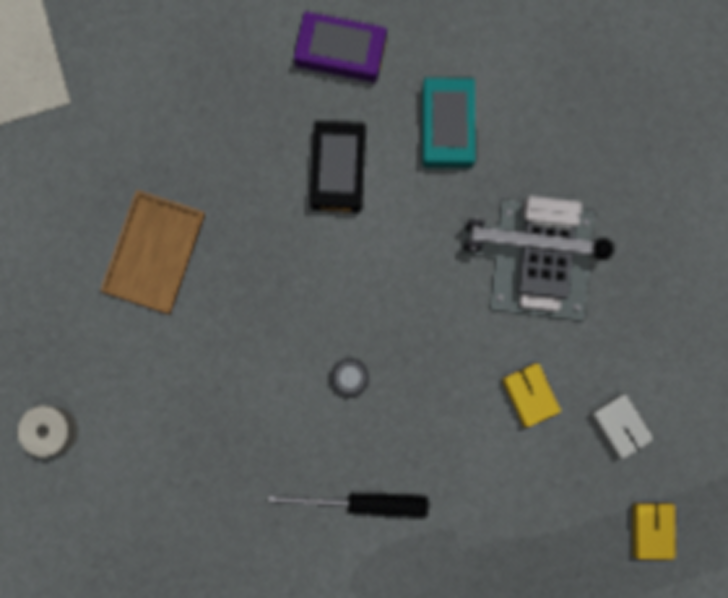

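View pics/s1c.png

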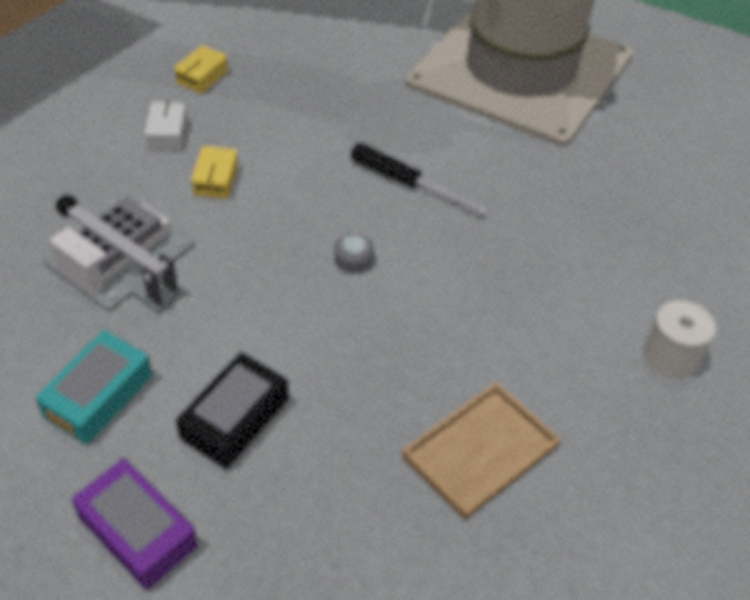

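```bash
python3 - <<'E'
from h import *
im=cv2.imread("pics/wrist0.png");cv2.imwrite("pics/w0c.png",cv2.resize(im[220:384,90:420],None,fx=2.4,fy=2.4,interpolation=cv2.INTER_CUBIC))
c=camera("wrist");print(np.array(c["tool_from_camera"]).round(3).tolist())
E
```

```text
[[-0.0, -0.3, 0.954, -0.135], [-0.0, -0.954, -0.3, 0.077], [1.0, -0.0, 0.0, 0.0], [0.0, 0.0, 0.0, 1.0]]
```

View pics/w0c.png

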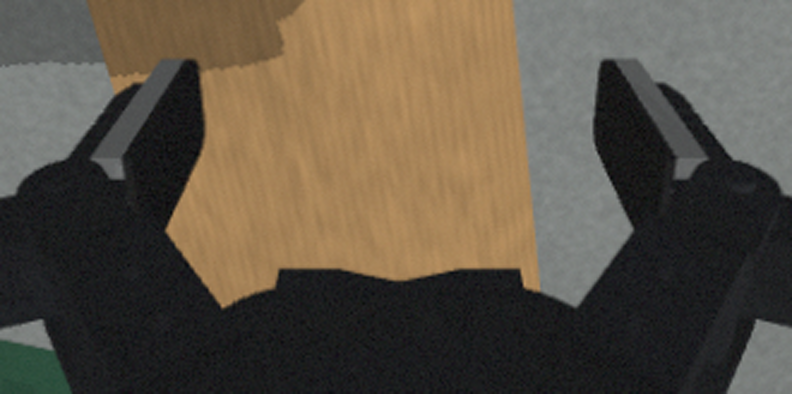

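```bash
python3 - <<'E'
from h import *
c=camera("wrist");T=np.array(c["tool_from_camera"])
for n,p in [("L tip+",(172.1,245)),("R tip+",(340.5,245)),("L tip-",(175.4,275)),("R tip-",(338,275)),("L back+",(90+125/2.4,220+160/2.4))]:
    u=cv2.undistortPoints(np.array([[p]],float),K(c),np.array(c["distortion"],float))[0,0]
    d=T[:3,:3]@[u[0],u[1],1]; s=T[:3,3]
    a=s+d*((11 if '+' in n else -11)/1000-s[1])/d[1]; b=s+d*(.0425*np.sign(d[2])-s[2])/d[2]
    print(n,"by y:",a.round(4),"by z:",b.round(4))
E
```

```text
L tip+ by y: [-0.0098  0.011  -0.0412] by z: [-0.006   0.009  -0.0425]
R tip+ by y: [-0.0098  0.011   0.042 ] by z: [-0.0083  0.0102  0.0425]
L tip- by y: [-0.0025 -0.011  -0.0435] by z: [-0.0056 -0.0089 -0.0425]
R tip- by y: [-0.0025 -0.011   0.0448] by z: [-0.0092 -0.0065  0.0425]
L back+ by y: [-0.0436  0.011  -0.0432] by z: [-0.0451  0.0121 -0.0425]
```

```bash
cat >> h.py <<'E'
def yawz(o):
    M=Rn.from_quat(o["ee_rot"]).as_matrix(); return np.arctan2(M[1,2],M[0,2])
def go(x,y,z,yaw=None,o=None):
    """print tool increments to target; yaw = direction of tool z (jaws) in world, mod pi"""
    o=o or get_obs(); M=Rn.from_quat(o["ee_rot"]).as_matrix(); p=o["position"]
    d=np.array([x,y,z])-p; dy=0
    if yaw is not None: dy=(yaw-yawz(o)+np.pi/2)%np.pi-np.pi/2
    print("pos",p.round(4),"yaw",round(yawz(o),4),"tool d(start axes)",(M.T@d).round(4),"turn",round(-dy,4),
      "d(end axes)",((M@Rn.from_rotvec([-dy,0,0]).as_matrix()).T@d).round(4),"F",o["ft_force"].round(1),"g",round(o["grip_width"],3),"t",round(o["clock"],2),"j7",o["joint_pos"][[0,6]].round(2),"tilt",M[:,0].round(4))
E
python3 - <<'E'
from h import *
o=get_obs();print(Rn.from_quat(o["ee_rot"]).as_matrix().round(3))
go(.47,-.25,.28,-.08+np.pi/2);go(.47,-.25,.28,-.08)
E
```

```text
[[-0.     0.966  0.257]
 [ 0.     0.257 -0.966]
 [-1.     0.    -0.   ]]
pos [ 0.1606 -0.604   0.2391] yaw -1.311 tool d(start axes) [-0.0408  0.39   -0.2626] turn 0.3398 d(end axes) [-0.0408  0.2802 -0.3776] F [-0.6  0.3 -0.2] g 0.999 t 0.35 j7 [ 1.29 -0.09] tilt [-1.e-04  3.e-04 -1.e+00]
pos [ 0.1606 -0.604   0.2391] yaw -1.311 tool d(start axes) [-0.0408  0.39   -0.2626] turn -1.231 d(end axes) [-0.0408  0.3776  0.2802] F [-0.6  0.3 -0.2] g 0.999 t 0.35 j7 [ 1.29 -0.09] tilt [-1.e-04  3.e-04 -1.e+00]
```

Call:
play_rows:
  increments: "-0.005 0.04 -0.026 0; -0.005 0.04 -0.026 0; -0.005 0.04 -0.026 0; -0.005 0.04 -0.026 0; -0.005 0.04 -0.026 0; -0.005 0.04 -0.026 0; -0.005 0.04 -0.026 0; -0.005 0.04 -0.026 0; 0 0.03 -0.02 0; 0 0.03 -0.02 0; 0 0 0 0"

```text
clock: 1.45
position: [0.4742, -0.2535, 0.2801]
ee_rot: [0.432, 0.559, -0.432, 0.56]
ft_force: [-1.2, 0.4, -0.2]
grip_width: 0.999
```

```bash
python3 - <<'E'
from h import *
go(.47,-.25,.28,-.08+np.pi/2)
snap("wrist","w1.png")
E
```

```text
pos [ 0.4742 -0.2535  0.2801] yaw -1.3146 tool d(start axes) [ 0.0001 -0.0032 -0.0045] turn 0.3362 d(end axes) [ 0.0001 -0.0045 -0.0032] F [-1.2  0.4 -0.2] g 0.999 t 1.45 j7 [ 0.77 -0.95] tilt [ 9.0e-04 -1.2e-03 -1.0e+00]
```

View pics/w1.png

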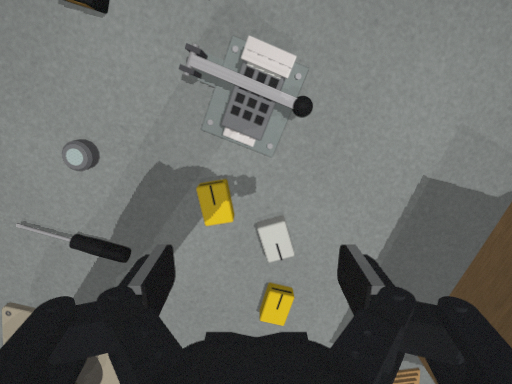

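Call:
play_rows:
  increments: "0.02 0.03 0 0.085; 0.02 0.03 0 0.085; 0.02 0.01 0 0.085; 0.01 0 0 0.08; 0 0 0 0;0 0 0 0"

```text
clock: 2.1
position: [0.54, -0.2506, 0.208]
ee_rot: [-0.523, -0.473, 0.527, -0.476]
ft_force: [0.3, -0.3, 0.0]
grip_width: 0.999
```

```bash
python3 - <<'E'
from h import *
go(.47,-.25,.28,-.08+np.pi/2)
o,c=snap("wrist","w2.png");import pickle;pickle.dump((o,c),open("w2.pkl","wb"))
cv2.imwrite("pics/w2c.png",cv2.resize(c["img"][0:240,100:400],None,fx=2.5,fy=2.5,interpolation=cv2.INTER_CUBIC))
E
```

```text
pos [ 0.54   -0.2506  0.208 ] yaw -1.6719 tool d(start axes) [-0.0719 -0.0697  0.007 ] turn -0.0211 d(end axes) [-0.0719 -0.0698  0.0055] F [ 0.3 -0.3  0. ] g 0.999 t 2.1 j7 [ 0.67 -1.41] tilt [-0.0012 -0.0068 -1.    ]
```

View pics/w2c.png

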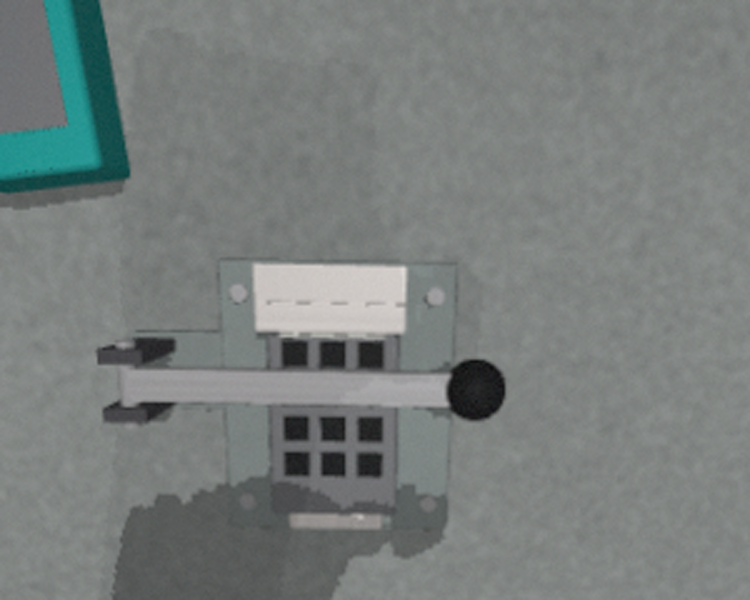

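```bash
python3 - <<'E'
from h import *
import pickle;o,c=pickle.load(open("w2.pkl","rb"))
f=lambda a,z:onz(c,[(100+p[0]/2.5,p[1]/2.5) for p in a],z,o)
B=f([(220,259),(457,264),(446,528),(230,526)],.008);print(B.round(4))
k=f([(475,389)],.048)[0];print("knob",k.round(4))
print("kp front",f([(272,511),(396,512)],.043).round(4), "bar ends",f([(122,386),(450,390)],.052).round(4))
print("lip",f([(254,263),(407,266),(405,335),(255,332)],.053).round(4))
E
```

```text
[[ 0.6261 -0.1837  0.008 ]
 [ 0.613  -0.2904  0.008 ]
 [ 0.4857 -0.2755  0.008 ]
 [ 0.4981 -0.1667  0.008 ]]
knob [ 0.5624 -0.2903  0.048 ]
kp front [[ 0.5157 -0.1962  0.043 ]
 [ 0.5094 -0.2517  0.043 ]] bar ends [[ 0.5795 -0.1444  0.052 ]
 [ 0.5638 -0.2795  0.052 ]]
lip [[ 0.6219 -0.2067  0.053 ]
 [ 0.6147 -0.2663  0.053 ]
 [ 0.5881 -0.263   0.053 ]
 [ 0.5955 -0.2029  0.053 ]]
```

```bash
python3 - <<'E'
from h import *
go(.5625,-.2903,.13,-.118)
E
```

```text
pos [ 0.5399 -0.2508  0.2081] yaw -1.6723 tool d(start axes) [0.0784 0.0266 0.0365] turn -1.5543 d(end axes) [ 0.0784 -0.036   0.0272] F [-0.4 -0.2 -0.1] g 0.999 t 2.15 j7 [ 0.67 -1.41] tilt [-0.0011 -0.0071 -1.    ]
```

Call:
play_rows:
  increments: "0 0 0 -0.13;0 0 0 -0.13;0 0 0 -0.13;0 0 0 -0.13;0 0 0 -0.13;0 0 0 -0.13;0 0 0 -0.13;0 0 0 -0.13;0 0 0 -0.13;0 0 0 -0.13;0 0 0 -0.13;0 0 0 -0.124;0 -0.018 0.0136 0;0 -0.018 0.0136 0; 0.03 0 0 0; 0.03 0 0 0;0 0 0 0; 0 0 0 0"

```text
clock: 3.95
position: [0.5643, -0.3067, 0.1703]
ee_rot: [0.003, 0.7, -0.024, 0.714]
ft_force: [0.7, -0.6, 1.0]
grip_width: 1.0
```

```bash
python3 - <<'E'
from h import *
go(.5625,-.2903,.038,-.118)
E
```

```text
pos [ 0.5643 -0.3067  0.1703] yaw -0.0371 tool d(start axes) [ 0.1317  0.0201 -0.0051] turn 0.0809 d(end axes) [ 0.1317  0.0196 -0.0067] F [ 0.7 -0.6  1. ] g 1.0 t 3.95 j7 [0.85 0.2 ] tilt [ 0.0196 -0.0297 -0.9994]
```

Call:
play_rows:
  increments: "0.03 0.005 -0.0015 0.02;0.03 0.005 -0.0015 0.02;0.02 0.005 -0.0015 0.02;0.0 0.005 -0.0015 0.02;0 0 0 0"

```text
clock: 4.45
position: [0.5652, -0.2913, 0.0993]
ee_rot: [0.03, 0.694, -0.055, 0.717]
ft_force: [0.5, -0.8, 0.3]
grip_width: 1.0
```

```bash
python3 - <<'E'
from h import *
go(.5625,-.2903,.038,-.118)
E
```

```text
pos [ 0.5652 -0.2913  0.0993] yaw -0.1192 tool d(start axes) [ 0.0611  0.0027 -0.0049] turn -0.0012 d(end axes) [ 0.0611  0.0027 -0.0049] F [ 0.5 -0.8  0.3] g 1.0 t 4.45 j7 [0.81 0.07] tilt [ 0.0312 -0.0375 -0.9988]
```

Call:
play_rows:
  increments: "0 0 0 0;0 0 0 0;0 0 0 0;0 0 0 0;0 0 0 0"

```text
clock: 4.95
position: [0.5677, -0.2933, 0.1057]
ee_rot: [0.028, 0.691, -0.056, 0.72]
ft_force: [0.8, -0.1, 0.2]
grip_width: 0.998
```

```bash
python3 - <<'E'
from h import *
go(.5625,-.2903,.038,-.118)
E
```

```text
pos [ 0.5677 -0.2933  0.1057] yaw -0.1185 tool d(start axes) [ 0.0673  0.0049 -0.0084] turn -0.0005 d(end axes) [ 0.0673  0.0049 -0.0084] F [ 0.8 -0.1  0.2] g 0.998 t 4.95 j7 [0.81 0.07] tilt [ 0.0381 -0.0421 -0.9984]
```

Call:
play_rows:
  increments: "0.01 0 0 0;0.01 0 0 0;0.01 0 0 0;0 0 0 0"

```text
clock: 5.35
position: [0.5683, -0.2947, 0.0722]
ee_rot: [0.028, 0.692, -0.056, 0.719]
ft_force: [-0.0, -0.5, 0.2]
grip_width: 1.004
```

```bash
python3 - <<'E'
from h import *
go(.5625,-.2903,.038,-.118)
E
```

```text
pos [ 0.5683 -0.2947  0.0722] yaw -0.1187 tool d(start axes) [ 0.0338  0.0049 -0.0077] turn -0.0007 d(end axes) [ 0.0338  0.0049 -0.0077] F [-0.  -0.5  0.2] g 1.004 t 5.35 j7 [0.8  0.05] tilt [ 0.0368 -0.0415 -0.9985]
```

Call:
play_rows:
  increments: "0.01 0.0025 -0.004 0;0.01 0.0025 -0.004 0;0.01 0 0 0;0.004 0 0 0"

```text
clock: 5.75
position: [0.5613, -0.2894, 0.0344]
ee_rot: [0.028, 0.692, -0.056, 0.719]
ft_force: [0.2, -0.0, -0.1]
grip_width: 1.001
```

```bash
python3 - <<'E'
from h import *
go(.5625,-.2903,.038,-.118)
o,c=snap("wrist","w3.png")
E
```

```text
pos [ 0.5613 -0.2894  0.0344] yaw -0.1183 tool d(start axes) [-0.0035 -0.0009  0.0015] turn -0.0003 d(end axes) [-0.0035 -0.0009  0.0015] F [ 0.2 -0.  -0.1] g 1.001 t 5.75 j7 [0.79 0.03] tilt [ 0.0361 -0.0409 -0.9985]
```

View pics/w3.png

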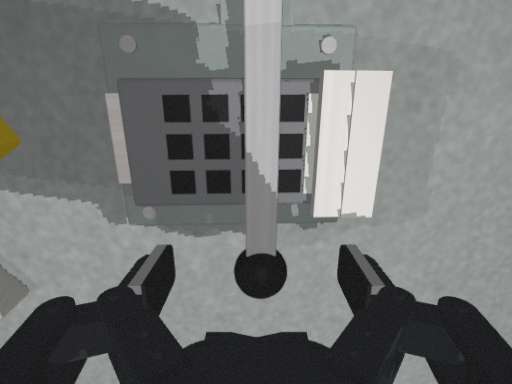

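Call:
play_rows:
  increments: "0 0 0 0;0 0 0 0;0 0 0 0;0 0 0 0;0 0 0 0;0 0 0 0;0 0 0 0;0 0 0 0"
  hand: 1
  squeeze: 25

```text
clock: 6.6
position: [0.5634, -0.2898, 0.0359]
ee_rot: [0.028, 0.691, -0.056, 0.721]
ft_force: [2.6, 0.2, -1.6]
grip_width: 0.285
```

```bash
python3 - <<'E'
from h import *
go(.5625,-.2903,.038,-.118)
o=get_obs();p=o["position"];M=Rn.from_quat(o["ee_rot"]).as_matrix()
a=-.118;yj=np.array([-np.sin(a),np.cos(a),0])
for k in range(0,8):
    th=.25*k; d=yj*.145*(1-np.cos(th))+np.array([0,0,.145*np.sin(th)])
    print(th,(M.T@d).round(4))
E
```

```text
pos [ 0.5634 -0.2898  0.0359] yaw -0.118 tool d(start axes) [-0.0021 -0.0007 -0.0007] turn 0.0 d(end axes) [-0.0021 -0.0007 -0.0007] F [ 2.6  0.2 -1.6] g 0.285 t 6.6 j7 [0.79 0.03] tilt [ 0.0401 -0.0421 -0.9983]
0.0 [0. 0. 0.]
0.25 [-0.036   0.0032  0.0016]
0.5 [-0.0701  0.0152  0.0031]
0.75 [-0.1001  0.0352  0.0044]
1.0 [-0.1243  0.0621  0.0055]
1.25 [-0.141   0.0941  0.0062]
1.5 [-0.1494  0.1293  0.0065]
1.75 [-0.1488  0.1654  0.0064]
```

Call:
play_rows:
  increments: "-0.012 0.0005 0.0005 0;-0.012 0.001 0.0005 0;-0.012 0.0017 0.0005 0;-0.0115 0.003 0.0005 0;-0.0115 0.004 0.0005 0;-0.011 0.005 0.0005 0;-0.01 0.006 0.0005 0;-0.01 0.0065 0.0005 0;-0.0105 0.0075 0.0005 0;0 0 0 0"

```text
clock: 7.6
position: [0.5686, -0.2457, 0.1426]
ee_rot: [0.028, 0.69, -0.055, 0.721]
ft_force: [1.9, 1.0, -0.7]
grip_width: 0.28
```

```bash
cat >> h.py <<'E'
def arc(o=None):
    o=o or get_obs();M=Rn.from_quat(o["ee_rot"]).as_matrix();a=-.118;yj=np.array([-np.sin(a),np.cos(a),0])
    ctr=np.array([.5557,-.2291,0])+np.array([np.cos(a),np.sin(a),0])*.014+yj*.085+[0,0,.048]
    k=o["position"]-M[:,0]*.0115; v=k-ctr
    print("th",np.arctan2(v[2],-v@yj).round(3),"r",np.hypot(v[2],v@yj).round(4),"x",(v@[np.cos(a),np.sin(a),0]).round(4),"F",o["ft_force"].round(1),"g",o["grip_width"],"t",o["clock"],"tilt",M[:,0].round(3))
    th0=np.arctan2(v[2],-v@yj)
    for th in np.arange(th0+.1,1.85,.1):
        d=ctr-yj*.145*np.cos(th)+np.array([0,0,.145*np.sin(th)])-k;d-=0
        print(th.round(2),(M.T@d).round(4))
E
python3 -c "
from h import *
arc()"
```

```text
th 0.817 r 0.1455 x 0.0002 F [ 1.9  1.  -0.7] g 0.2804600310032281 t 7.6 tilt [ 0.041 -0.041 -0.998]
0.92 [-0.0094  0.011   0.0002]
1.02 [-0.0181  0.0227  0.0006]
1.12 [-0.0255  0.0351  0.001 ]
1.22 [-0.0317  0.0482  0.0012]
1.32 [-0.0365  0.0619  0.0015]
1.42 [-0.0399  0.076   0.0016]
1.52 [-0.0419  0.0903  0.0017]
1.62 [-0.0425  0.1048  0.0018]
1.72 [-0.0416  0.1193  0.0017]
1.82 [-0.0393  0.1336  0.0016]
```

Tracking the arc very well (r = 145.5 mm).

Call:
play_rows:
  increments: "-0.0094 0.011 0.0002 0;-0.0087 0.0117 0.0003 0;-0.0074 0.0124 0.0003 0;-0.0062 0.013 0.0002 0;-0.0048 0.0137 0.0002 0;-0.0034 0.014 0 0;-0.002 0.0143 0 0;-0.0006 0.0145 0 0;0.0009 0.0145 0 0;0 0 0 0"

```text
clock: 8.6
position: [0.5837, -0.1191, 0.182]
ee_rot: [0.027, 0.689, -0.057, 0.722]
ft_force: [4.4, -0.0, -1.2]
grip_width: 0.283
```

```bash
python3 -c "
from h import *
arc();snap('scene','s2.png')
s=cv2.imread('pics/s2.png')[80:320,100:400];cv2.imwrite('pics/s2c.png',cv2.resize(s,None,fx=2.5,fy=2.5))"
```

```text
th 1.761 r 0.1481 x 0.0003 F [ 4.4 -0.  -1.2] g 0.28267876840272327 t 8.6 tilt [ 0.043 -0.045 -0.998]
```

View pics/s2c.png

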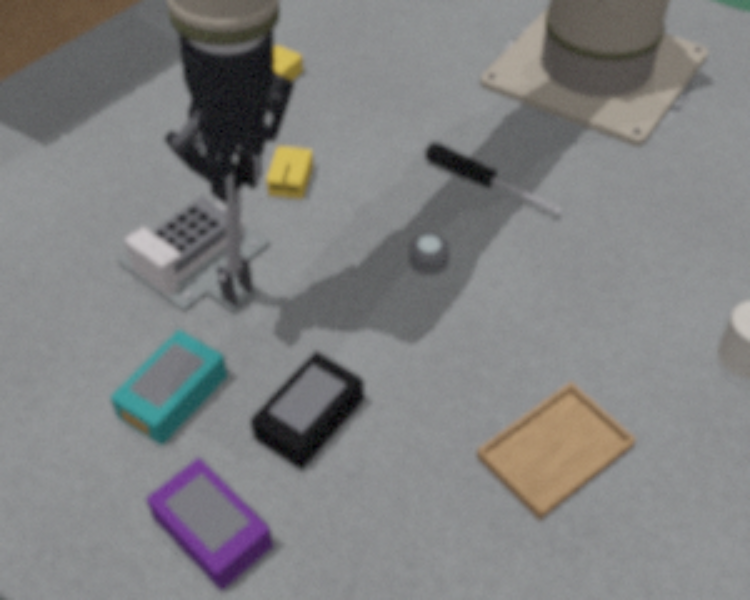

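Call:
play_rows:
  increments: "0 0 0 0;0 0 0 0;0 0 0 0;0 0 0 0;0 0 0 0;0 0 0 0;-0.01 0 0 0;-0.01 0 0 0;-0.01 0 0 0;-0.02 0 0 0;-0.03 0 0 0;-0.03 0 0 0;-0.03 0 0 0;0 0 0 0"
  hand: -1

```text
clock: 10.05
position: [0.5758, -0.1134, 0.3324]
ee_rot: [0.028, 0.69, -0.058, 0.721]
ft_force: [0.0, -0.1, 0.7]
grip_width: 1.001
```

```bash
python3 -c "
from h import *
go(.657,.006,.3,0);o=get_obs();print(o['joint_pos'].round(3),o['joint_velocities'].round(3))
o,c=snap('scene','s3.png')
s=c['img'][80:320,100:400];cv2.imwrite('pics/s3c.png',cv2.resize(s,None,fx=2,fy=2))
o,c=snap('wrist','w4.png')
"
```

```text
pos [ 0.5758 -0.1134  0.3324] yaw -0.1201 tool d(start axes) [0.0304 0.1296 0.0647] turn -0.1201 d(end axes) [0.0304 0.1209 0.0798] F [ 0.  -0.1  0.7] g 1.001 t 10.05 j7 [ 0.64 -0.14] tilt [ 0.0411 -0.0444 -0.9982]
[ 0.643  0.241 -0.664  1.428  0.193  1.482 -0.138] [ 0.002  0.011  0.004  0.05  -0.001 -0.023 -0.001]
```

View pics/s3c.png

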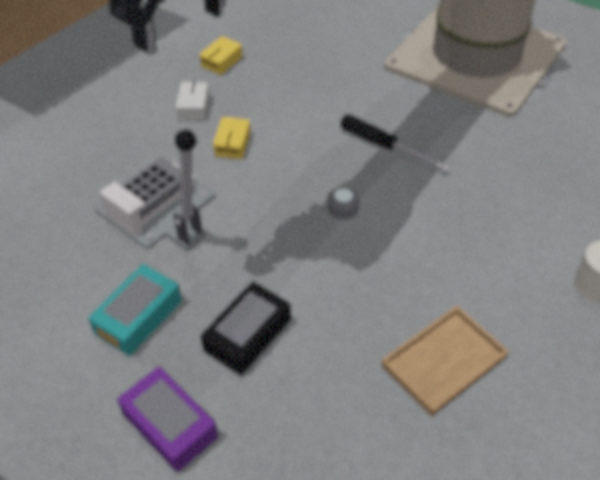

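View pics/w4.png

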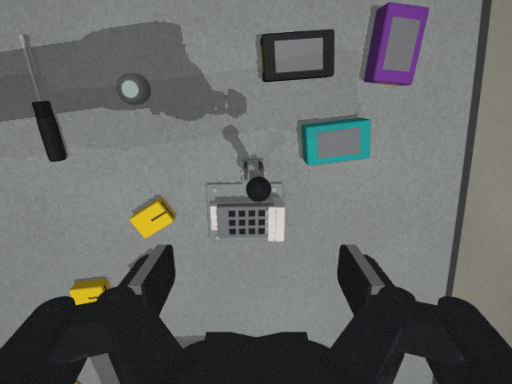

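Call:
play_rows:
  increments: "0 0 0 -0.07;0 0 0 -0.07;0 0 0 -0.07;0 0 0 -0.07;0 0 0 -0.07;0 0 0 -0.07;0 0 0 -0.07;0 0 0 -0.07;0 0 0 -0.07;0 0 0 -0.07;0 0 0 0;0 0 0 0"

```text
clock: 11.35
position: [0.5693, -0.1145, 0.3157]
ee_rot: [-0.226, 0.674, 0.196, 0.676]
ft_force: [-0.4, -0.1, -0.2]
grip_width: 0.994
```

```bash
python3 -c "
from h import *
go(.657,.006,.25,1.57)"
```

```text
pos [ 0.5693 -0.1145  0.3157] yaw 0.6055 tool d(start axes) [0.0623 0.0518 0.1413] turn -0.9645 d(end axes) [ 0.0623 -0.0866  0.1231] F [-0.4 -0.1 -0.2] g 0.994 t 11.35 j7 [0.71 0.57] tilt [ 0.016  -0.0396 -0.9991]
```

Call:
play_rows:
  increments: "0 0.005 0.014 -0.07;0 0.005 0.014 -0.07;0 0.004 0.014 -0.07;0 0.004 0.014 -0.07;0 0 0.014 -0.07;0 0 0.014 -0.07;0 0 0.014 -0.07;0 0 0.014 -0.07;0 -0.005 0.014 -0.07;0 -0.005 0.014 -0.07;0 -0.005 0.014 -0.07;0 0 0 -0.06;0 0 0 -0.06;0 0 0 0;0 0 0 0"

```text
clock: 12.85
position: [0.6598, 0.021, 0.3041]
ee_rot: [-0.493, 0.526, 0.47, 0.509]
ft_force: [-0.8, -0.4, -0.2]
grip_width: 0.998
```

```bash
python3 -c "
from h import *
go(.657,.006,.25,1.57);import pickle
o,c=snap('wrist','w5.png');pickle.dump((o,c),open('w5.pkl','wb'))"
```

```text
pos [0.6598 0.021  0.3041] yaw 1.4993 tool d(start axes) [ 0.0546  0.0021 -0.013 ] turn -0.0707 d(end axes) [ 0.0546  0.0031 -0.0129] F [-0.8 -0.4 -0.2] g 0.998 t 12.85 j7 [0.46 1.14] tilt [ 0.005  -0.0403 -0.9992]
```

View pics/w5.png

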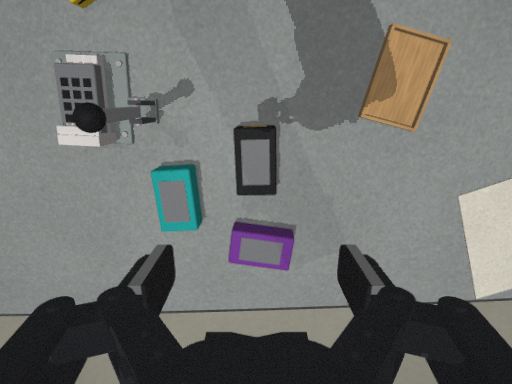

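Call:
play_rows:
  increments: "0 0 0 0.14;0 0 0 0.14;0 0 0 0.14;0 0 0 0;0 0 0 0;0 0 0 0"

```text
clock: 13.5
position: [0.6595, 0.0197, 0.304]
ee_rot: [-0.371, 0.616, 0.344, 0.604]
ft_force: [0.4, -0.5, -0.1]
grip_width: 0.997
```

```bash
python3 -c "
from h import *
go(.657,.006,.25,1.57)"
```

```text
pos [0.6595 0.0197 0.304 ] yaw 1.0609 tool d(start axes) [ 0.0546 -0.0032 -0.0113] turn -0.5091 d(end axes) [ 0.0546  0.0028 -0.0114] F [ 0.4 -0.5 -0.1] g 0.997 t 13.5 j7 [0.42 0.72] tilt [ 0.0049 -0.0415 -0.9991]
```

Call:
play_rows:
  increments: "0 0 0 -0.14;0 0 0 -0.14;0 0 0 -0.14;0 0 0 0;0 0 0 0;0 0 0 0"

```text
clock: 14.1
position: [0.6595, 0.0193, 0.304]
ee_rot: [-0.494, 0.526, 0.47, 0.509]
ft_force: [0.2, 0.3, -0.3]
grip_width: 1.002
```

```bash
python3 -c "
from h import *
go(.657,.006,.25,1.57)"
```

```text
pos [0.6595 0.0193 0.304 ] yaw 1.4995 tool d(start axes) [ 0.0545  0.0019 -0.0112] turn -0.0705 d(end axes) [ 0.0545  0.0027 -0.0111] F [ 0.2  0.3 -0.3] g 1.002 t 14.1 j7 [0.46 1.14] tilt [ 0.0047 -0.041  -0.9991]
```

Call:
play_rows:
  increments: "0 0 -0.05 0;0 0 -0.05 0;0 0 -0.05 0;0 0 0 0;0 0 0 0;0 0 0 0"

```text
clock: 14.7
position: [0.6481, -0.1335, 0.3098]
ee_rot: [-0.491, 0.528, 0.467, 0.511]
ft_force: [0.0, 1.0, -0.4]
grip_width: 0.998
```

```bash
python3 -c "
from h import *
go(.657,.006,.25,1.57)"
```

```text
pos [ 0.6481 -0.1335  0.3098] yaw 1.4896 tool d(start axes) [0.054  0.0029 0.1421] turn -0.0804 d(end axes) [ 0.054  -0.0085  0.1419] F [ 0.   1.  -0.4] g 0.998 t 14.7 j7 [0.68 1.38] tilt [ 0.0048 -0.041  -0.9991]
```

Call:
play_rows:
  increments: "0 0 0.02 0;0 0 0.02 0;0 0 0.02 0;0 0 0.02 0;0 0 0.02 0;0 0 0.02 0;0 0 0.02 0;0 0 0 0;0 0 0 0;0 0 0 0"

```text
clock: 15.7
position: [0.6587, 0.0237, 0.3043]
ee_rot: [-0.493, 0.526, 0.47, 0.51]
ft_force: [0.1, -0.0, 0.1]
grip_width: 1.006
```

```bash
python3 -c "
from h import *
go(.657,.006,.25,1.57)"
```

```text
pos [0.6587 0.0237 0.3043] yaw 1.4976 tool d(start axes) [ 0.0549  0.0009 -0.0157] turn -0.0724 d(end axes) [ 0.0549  0.002  -0.0156] F [ 0.1 -0.   0.1] g 1.006 t 15.7 j7 [0.45 1.13] tilt [ 0.0057 -0.0394 -0.9992]
```

Call:
play_rows:
  increments: "0.05 0 0 0;0.05 0 0 0;0 0 0 0;0 0 0 0;0 0 0 0;0 0 0 0"

```text
clock: 16.3
position: [0.6621, 0.0161, 0.2093]
ee_rot: [-0.493, 0.525, 0.466, 0.513]
ft_force: [0.2, 0.4, 0.5]
grip_width: 1.0
```

```bash
python3 -c "
from h import *
go(.657,.006,.25,1.57)"
```

```text
pos [0.6621 0.0161 0.2093] yaw 1.4909 tool d(start axes) [-0.0403  0.0036 -0.0121] turn -0.0791 d(end axes) [-0.0403  0.0045 -0.0118] F [0.2 0.4 0.5] g 1.0 t 16.3 j7 [0.48 1.1 ] tilt [ 0.0139 -0.0399 -0.9991]
```

Call:
play_rows:
  increments: "-0.05 0 0 0;-0.05 0 0 0;0 0 0 0;0 0 0 0;0 0 0 0;0 0 0 0"

```text
clock: 16.9
position: [0.6617, 0.0214, 0.319]
ee_rot: [-0.495, 0.522, 0.464, 0.516]
ft_force: [0.3, 0.0, -0.2]
grip_width: 0.998
```

```bash
python3 -c "
from h import *
go(.657,.006,.25,1.57)"
```

```text
pos [0.6617 0.0214 0.319 ] yaw 1.4906 tool d(start axes) [ 0.0694  0.0054 -0.0132] turn -0.0794 d(end axes) [ 0.0694  0.0064 -0.0127] F [ 0.3  0.  -0.2] g 0.998 t 16.9 j7 [0.46 1.13] tilt [ 0.0239 -0.0385 -0.999 ]
```

Call:
play_rows:
  increments: "0 0.05 0 0;0 0.05 0 0;0 0 0 0;0 0 0 0;0 0 0 0;0 0 0 0"

```text
clock: 17.5
position: [0.5581, 0.0282, 0.3082]
ee_rot: [-0.491, 0.526, 0.467, 0.514]
ft_force: [-0.7, -0.2, 0.6]
grip_width: 1.002
```

```bash
python3 -c "
from h import *
go(.657,.006,.25,1.57)"
```

```text
pos [0.5581 0.0282 0.3082] yaw 1.489 tool d(start axes) [ 0.0601 -0.0996 -0.012 ] turn -0.081 d(end axes) [ 0.0601 -0.0983 -0.02  ] F [-0.7 -0.2  0.6] g 1.002 t 17.5 j7 [0.65 1.16] tilt [ 0.0111 -0.036  -0.9993]
```

Call:
play_rows:
  increments: "0 -0.05 0 0;0 -0.05 0 0;0 0 0 0;0 0 0 0;0 0 0 0;0 0 0 0"

```text
clock: 18.1
position: [0.6613, 0.0202, 0.3041]
ee_rot: [-0.489, 0.528, 0.469, 0.512]
ft_force: [-0.8, 1.2, -0.1]
grip_width: 0.997
```

```bash
python3 -c "
from h import *
go(.657,.006,.25,1.57)"
```

```text
pos [0.6613 0.0202 0.3041] yaw 1.4885 tool d(start axes) [ 0.0546  0.0034 -0.0125] turn -0.0815 d(end axes) [ 0.0546  0.0045 -0.0122] F [-0.8  1.2 -0.1] g 0.997 t 18.1 j7 [0.47 1.12] tilt [ 0.0038 -0.0357 -0.9994]
```

Call:
play_rows:
  increments: "0 0.02 0.04 0;0 0.02 0.04 0;0 0.02 0.04 0;0 0.02 0.04 0;0 0.02 0.04 0;0 0.02 0.04 0;0 0.02 0.04 0;0 0.01 0.02 0;0 0 0 0;0 0 0 0;-0.05 0 0 0;-0.05 0 0 0;0 0 0 0;0 0 0 0;0 0 0 0;0.05 0 0 0;0.05 0 0 0;0 0 0 0;0 0 0 0;0 0 0 0"

```text
clock: 20.1
position: [0.5318, 0.3256, 0.3009]
ee_rot: [-0.492, 0.53, 0.455, 0.519]
ft_force: [0.2, 0.1, 0.3]
grip_width: 0.996
```

```bash
python3 -c "
from h import *
go(.657,.006,.25,1.57);import pickle
o,c=snap('wrist','w6.png');pickle.dump((o,c),open('w6.pkl','wb'))"
```

```text
pos [0.5318 0.3256 0.3009] yaw 1.4685 tool d(start axes) [ 0.0694 -0.1553 -0.3025] turn -0.1015 d(end axes) [ 0.0694 -0.1238 -0.3167] F [0.2 0.1 0.3] g 0.996 t 20.1 j7 [0.04 0.56] tilt [ 0.0238 -0.0486 -0.9985]
```

View pics/w6.png

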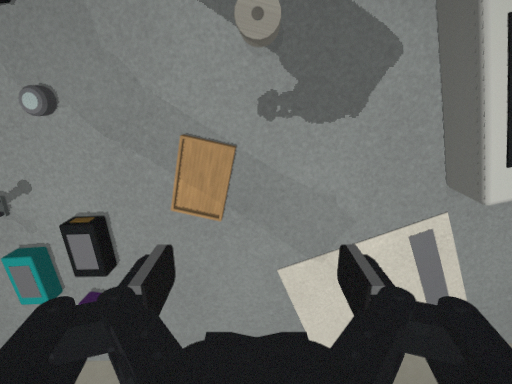

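Call:
play_rows:
  increments: "0 0.04 -0.03 0;0 0.04 -0.03 0;0 0 0 0;0 0 0 0;0 0 0 0;0 -0.04 0.03 0;0 -0.04 0.03 0;0 0 0 0;0 0 0 0;0 0 0 0"

```text
clock: 21.15
position: [0.5357, 0.3328, 0.3064]
ee_rot: [-0.492, 0.527, 0.456, 0.522]
ft_force: [-0.3, -0.1, -0.7]
grip_width: 0.999
```

```bash
python3 -c "
from h import *
go(.657,.006,.25,1.57);o=get_obs();print(o['joint_pos'].round(2))
import pickle
o,c=pickle.load(open('w6.pkl','rb'));cv2.imwrite('pics/w6c.png',cv2.resize(c['img'][120:240,150:270],None,fx=5,fy=5,interpolation=cv2.INTER_CUBIC))"
```

```text
pos [0.5357 0.3328 0.3064] yaw 1.4684 tool d(start axes) [ 0.0738 -0.1518 -0.3102] turn -0.1016 d(end axes) [ 0.0738 -0.1195 -0.324 ] F [-0.3 -0.1 -0.7] g 0.999 t 21.15 j7 [0.04 0.55] tilt [ 0.0285 -0.0427 -0.9987]
[ 0.04  0.5  -1.02  1.3   0.46  1.58  0.55]
```

View pics/w6c.png

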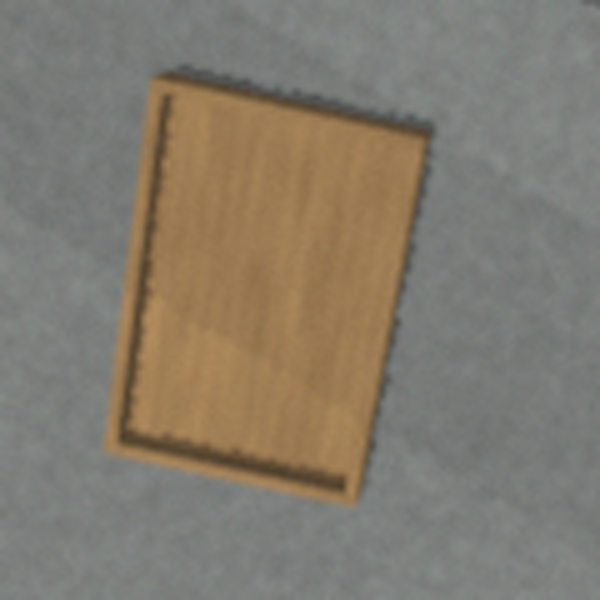

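```bash
python3 -c "
from h import *
import pickle
o,c=pickle.load(open('w6.pkl','rb'))
T=onz(c,[(150+x/5-.4,120+y/5-.4) for x,y in [(160,76),(430,133),(358,500),(110,452)]],[.014]*4,o)
print(T.round(4),T.mean(0).round(4),[np.linalg.norm(T[i]-T[i-1]).round(4) for i in range(4)])
for a,b in [(3,0),(2,1)]: d=T[a]-T[b];print(np.arctan2(d[1],d[0]))
d=T[1]-T[0];print('short',np.arctan2(d[1],d[0])-np.pi/2)
c=camera('top');h=cv2.cvtColor(c['img'],cv2.COLOR_BGR2HSV);m=cv2.inRange(h,(5,80,60),(20,255,255));m[:, :150]=0;m[:,210:]=0;m[:165]=0;m[230:]=0
cn=max(cv2.findContours(m,0,2)[0],key=cv2.contourArea);r=cv2.minAreaRect(cn);b=cv2.boxPoints(r);P=onz(c,b,[.014]*4);print(r,P.round(4).tolist(),P.mean(0))
"
```

```text
[[0.4922 0.2048 0.014 ]
 [0.5168 0.2831 0.014 ]
 [0.6337 0.2445 0.014 ]
 [0.6101 0.1655 0.014 ]] [0.5632 0.2245 0.014 ] [np.float64(0.1243), np.float64(0.0821), np.float64(0.123), np.float64(0.0825)]
-0.32153317823445066
-0.31909591512655205
short -0.30451098661754283
((178.42153930664062, 196.47232055664062), (28.289709091186523, 41.54704284667969), 19.440034866333008) [[0.5177, 0.2802, 0.014], [0.6365, 0.2416, 0.014], [0.6078, 0.1605, 0.014], [0.4898, 0.1997, 0.014]] [0.56295583 0.22050358 0.014     ]
```

Call:
play_rows:
  increments: "0 0 -0.02 0;0 0 -0.035 0;0 0 -0.035 0;0 0 -0.035 0;0 0 -0.035 0;0 0 -0.035 0;0 0 -0.035 0;0 0 -0.035 0;0 0 -0.035 0;0 0 -0.035 0;0 0 -0.035 0;0 0 -0.035 0;0 0 -0.035 0;0 0 -0.035 0;0 0 -0.035 0;0 0 -0.035 0;0 0 -0.035 0;0 0 -0.02 0;0 0 0 0;0 0 0 0"

```text
clock: 23.2
position: [0.4576, -0.2853, 0.3506]
ee_rot: [-0.504, 0.531, 0.44, 0.521]
ft_force: [0.2, 0.6, 0.9]
grip_width: 0.999
```

```bash
python3 -c "
from h import *
go(.657,.006,.25,1.57);import pickle
o,c=snap('wrist','w7.png');pickle.dump((o,c),open('w7.pkl','wb'))"
```

```text
pos [ 0.4576 -0.2853  0.3506] yaw 1.4606 tool d(start axes) [ 0.0877 -0.1614  0.3178] turn -0.1094 d(end axes) [ 0.0877 -0.1951  0.2983] F [0.2 0.6 0.9] g 0.999 t 23.2 j7 [1.13 1.86] tilt [ 0.0494 -0.077  -0.9958]
```

View pics/w7.png

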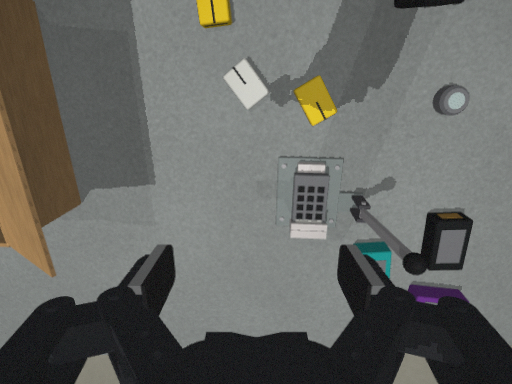

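Call:
play_rows:
  increments: "0 -0.045 -0.02 0;0 -0.045 -0.02 0;0 0 0 0;0 0 0 0;0 0.045 0.02 0;0 0.045 0.02 0;0 0 0 0;0 0 0 0;0 0 0 0"

```text
clock: 24.15
position: [0.4566, -0.272, 0.3444]
ee_rot: [-0.504, 0.529, 0.447, 0.516]
ft_force: [0.9, 0.0, 0.7]
grip_width: 0.997
```

```bash
python3 -c "
from h import *
go(.657,.006,.25,1.57)"
```

```text
pos [ 0.4566 -0.272   0.3444] yaw 1.474 tool d(start axes) [ 0.0821 -0.169   0.3018] turn -0.096 d(end axes) [ 0.0821 -0.1972  0.2842] F [0.9 0.  0.7] g 0.997 t 24.15 j7 [1.15 1.85] tilt [ 0.0397 -0.0719 -0.9966]
```

Call:
play_rows:
  increments: "0 -0.045 -0.02 0;0 0 0 0;0 0.045 0.02 0;0 0 0 0;0 -0.045 -0.02 0;0 0 0 0;0 0.045 0.02 0;0 0 0 0;0 -0.045 -0.02 0;0 0 0 0;0 0.045 0.02 0;0 0 0 0;0 0 0 0"

```text
clock: 25.45
position: [0.4596, -0.2714, 0.3275]
ee_rot: [-0.493, 0.526, 0.461, 0.518]
ft_force: [0.2, -0.8, 0.1]
grip_width: 1.0
```

```bash
python3 -c "
from h import *
go(.657,.006,.25,1.57)"
```

```text
pos [ 0.4596 -0.2714  0.3275] yaw 1.4802 tool d(start axes) [ 0.0701 -0.1697  0.2969] turn -0.0898 d(end axes) [ 0.0701 -0.1957  0.2805] F [ 0.2 -0.8  0.1] g 1.0 t 25.45 j7 [1.19 1.83] tilt [ 0.022  -0.0419 -0.9989]
```

Call:
play_rows:
  increments: "0 -0.045 -0.02 0;0 0 0 0;0 0.045 0.02 0;0 0 0 0;0 -0.045 -0.02 0;0 0 0 0;0 0.045 0.02 0;0 0 0 0;0 -0.045 -0.02 0;0 0 0 0;0 0.045 0.02 0;0 0 0 0;0 0 0 0"

```text
clock: 26.75
position: [0.4651, -0.2746, 0.3148]
ee_rot: [-0.484, 0.522, 0.47, 0.521]
ft_force: [-0.2, -0.3, 0.1]
grip_width: 0.998
```

```bash
python3 -c "
from h import *
go(.657,.006,.25,1.57)
import pickle
o,c=snap('wrist','w8.png');pickle.dump((o,c),open('w8.pkl','wb'))"
```

```text
pos [ 0.4651 -0.2746  0.3148] yaw 1.481 tool d(start axes) [ 0.0627 -0.1652  0.2976] turn -0.089 d(end axes) [ 0.0627 -0.191   0.2818] F [-0.2 -0.3  0.1] g 0.998 t 26.75 j7 [1.23 1.81] tilt [ 0.0123 -0.0158 -0.9998]
```

View pics/w8.png

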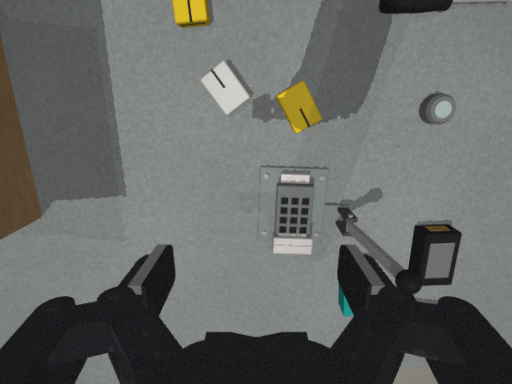

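Call:
play_rows:
  increments: "0 -0.045 -0.02 0;0 0 0 0;0 0.045 0.02 0;0 0 0 0;0 -0.045 -0.02 0;0 0 0 0;0 0.045 0.02 0;0 0 0 0;0 0 0 0"

```text
clock: 27.7
position: [0.4697, -0.2761, 0.3069]
ee_rot: [-0.479, 0.519, 0.476, 0.524]
ft_force: [0.1, -0.1, 0.5]
grip_width: 1.0
```

```bash
python3 -c "
from h import *
go(.657,.006,.25,1.57)
import pickle
o,c=pickle.load(open('w8.pkl','rb'));im=c['img']
h=cv2.cvtColor(im,cv2.COLOR_BGR2HSV)
a=cv2.resize(im[50:130,190:270],None,fx=5,fy=5,interpolation=cv2.INTER_CUBIC);b=cv2.resize(im[215:295,400:480],None,fx=5,fy=5,interpolation=cv2.INTER_CUBIC);cv2.imwrite('pics/w8c.png',np.hstack([a,b]))
cv2.imwrite('pics/w8d.png',cv2.resize(im[80:135,410:465],None,fx=6,fy=6,interpolation=cv2.INTER_CUBIC))"
```

```text
pos [ 0.4697 -0.2761  0.3069] yaw 1.4829 tool d(start axes) [ 0.0589 -0.1614  0.2973] turn -0.0871 d(end axes) [ 0.0589 -0.1867  0.2821] F [ 0.1 -0.1  0.5] g 1.0 t 27.7 j7 [1.25 1.8 ] tilt [ 0.0071  0.0024 -1.    ]
```

View pics/w8c.png

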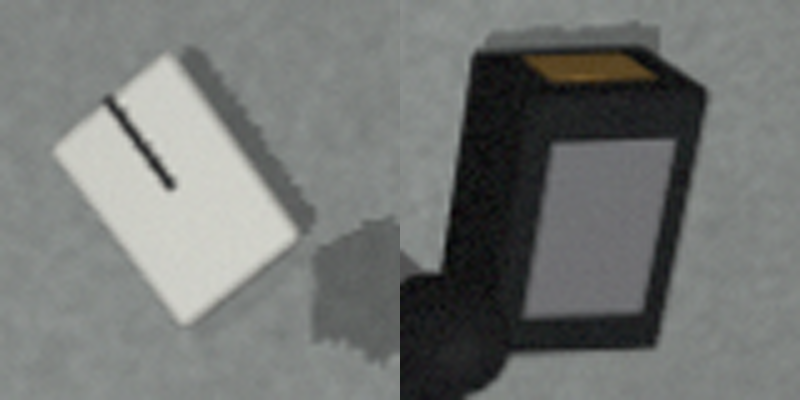

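View pics/w8d.png

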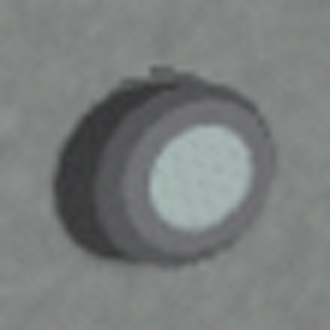

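```bash
python3 -c "
from h import *
import pickle
o,c=pickle.load(open('w8.pkl','rb'))
R=onz(c,[(190+x/5-.4,50+y/5-.4) for x,y in [(167,52),(300,237),(184,327),(52,150)]],[.028]*4,o)
def rep(n,T):
    e=T[[1,2,3,0]]-T;print(n,T.mean(0).round(4),np.linalg.norm(e,axis=1).round(4),np.arctan2(e[:,1],e[:,0]).round(3))
rep('reader',R)
B=onz(c,[(400+x/5-.4,215+y/5-.4) for x,y in [(153,143),(277,139),(242,313),(120,320)]],[.038]*4,o);rep('batt',B)
print('puck',onz(c,[(410+200/6-.4,80+177/6-.4)],.026,o))
go(.657,.006,.2,1.57)
o,c=pickle.load(open('w5.pkl','rb'));cv2.imwrite('pics/w5c.png',cv2.resize(c['img'][110:210,210:310],None,fx=5,fy=5,interpolation=cv2.INTER_CUBIC))
"
```

```text
reader [ 0.3648 -0.3139  0.028 ] [0.0602 0.0417 0.0596 0.0414] [ 0.553 -1.029 -2.594  2.129]
batt [0.663  0.0092 0.038 ] [0.0406 0.0661 0.0415 0.0673] [ 1.518 -0.045 -1.594  3.082]
puck [[ 0.41956191 -0.00488214  0.026     ]]
pos [ 0.4697 -0.2761  0.3069] yaw 1.4829 tool d(start axes) [ 0.1089 -0.1611  0.2972] turn -0.0871 d(end axes) [ 0.1089 -0.1863  0.282 ] F [ 0.1 -0.1  0.5] g 1.0 t 27.7 j7 [1.25 1.8 ] tilt [ 0.0071  0.0024 -1.    ]
```

View pics/w5c.png

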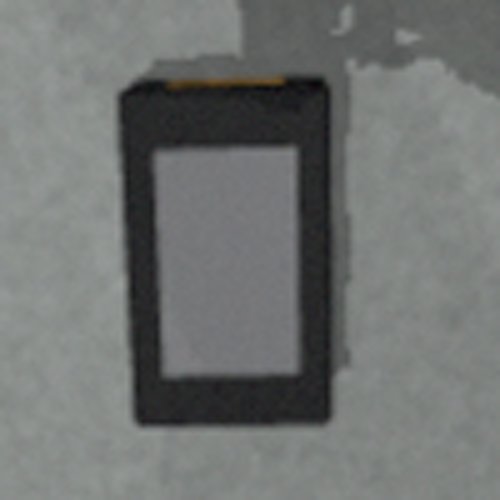

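```bash
python3 -c "
from h import *
import pickle
o,c=pickle.load(open('w5.pkl','rb'))
def rep(n,T):
    e=T[[1,2,3,0]]-T;print(n,T.mean(0).round(4),np.linalg.norm(e,axis=1).round(4),np.arctan2(e[:,1],e[:,0]).round(3))
f=lambda L:onz(c,[(210+x/5-.4,110+y/5-.4) for x,y in L],[.038]*4,o)
rep('panel',f([(154,148),(299,146),(301,374),(163,376)]))
rep('outer',f([(127,95),(330,92),(330,423),(137,424)]))
"
```

```text
panel [0.6624 0.0093 0.038 ] [0.0408 0.0664 0.0408 0.0667] [ 1.518 -0.048 -1.616  3.094]
outer [0.6626 0.0098 0.038 ] [0.0565 0.0963 0.0576 0.0963] [ 1.517 -0.051 -1.624  3.079]
```

Call:
play_rows:
  increments: "0.004 -0.0066 0.011 -0.004;0.008 -0.013 0.022 -0.004;0.012 -0.02 0.033 -0.004;0.012 -0.02 0.033 -0.004;0.012 -0.02 0.033 -0.004;0.012 -0.02 0.033 -0.004;0.012 -0.02 0.033 -0.004;0.012 -0.02 0.033 -0.004;0.012 -0.02 0.033 -0.004;0.008 -0.013 0.022 0;0.004 -0.007 0.011 0;0 0 0 0;0 0 0 0"

```text
clock: 29.0
position: [0.6942, 0.0319, 0.2028]
ee_rot: [-0.492, 0.503, 0.483, 0.521]
ft_force: [1.0, -1.0, -0.0]
grip_width: 0.999
```

```bash
python3 -c "
from h import *
go(.6626,.0095,.018,1.519)"
```

```text
pos [0.6942 0.0319 0.2028] yaw 1.521 tool d(start axes) [ 0.1837  0.0353 -0.0258] turn 0.002 d(end axes) [ 0.1837  0.0352 -0.0258] F [ 1. -1. -0.] g 0.999 t 29.0 j7 [0.47 1.12] tilt [ 0.0268  0.0085 -0.9996]
```

Call:
play_rows:
  increments: "0 0.045 0 0;0 0 0 0;0 -0.045 0 0;0 0 0 0;0 0.045 0 0;0 0 0 0;0 -0.02 0 0;0 0 -0.01 0;0.02 0 -0.01 0;0.02 0 0 0;0.02 0 0 0;0.01 0 0 0;0 0 0 0"

```text
clock: 30.3
position: [0.6653, -0.0002, 0.1307]
ee_rot: [-0.489, 0.509, 0.477, 0.523]
ft_force: [-0.8, -0.8, 0.4]
grip_width: 0.998
```

```bash
python3 -c "
from h import *
go(.6626,.0095,.018,1.519);import pickle
o,c=snap('wrist','w9.png');pickle.dump((o,c),open('w9.pkl','wb'))"
```

```text
pos [ 6.653e-01 -2.000e-04  1.307e-01] yaw 1.5058 tool d(start axes) [0.1126 0.0062 0.0091] turn -0.0132 d(end axes) [0.1126 0.0061 0.0092] F [-0.8 -0.8  0.4] g 0.998 t 30.3 j7 [0.55 1.11] tilt [ 0.0262  0.0016 -0.9997]
```

View pics/w9.png

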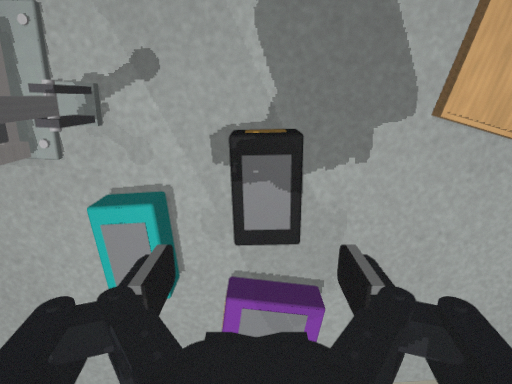

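Call:
play_rows:
  increments: "0.01 0.003 0.005 -0.013;0.015 0.003 0.004 0;0.015 0 0 0;0.015 0 0 0;0.015 0 0 0;0.012 0 0 0;0.01 0 0 0;0 0 0 0;0 0 0 0"

```text
clock: 31.25
position: [0.663, 0.0108, 0.0327]
ee_rot: [-0.494, 0.505, 0.481, 0.52]
ft_force: [-0.1, 0.7, 0.5]
grip_width: 0.999
```

```bash
python3 -c "
from h import *
go(.6626,.0095,.018,1.519);import pickle
o,c=snap('wrist','w10.png');pickle.dump((o,c),open('w10.pkl','wb'))"
```

```text
pos [0.663  0.0108 0.0327] yaw 1.5204 tool d(start axes) [ 0.0146  0.0007 -0.0014] turn 0.0014 d(end axes) [ 0.0146  0.0007 -0.0014] F [-0.1  0.7  0.5] g 0.999 t 31.25 j7 [0.51 1.05] tilt [ 0.0285  0.002  -0.9996]
```

View pics/w10.png

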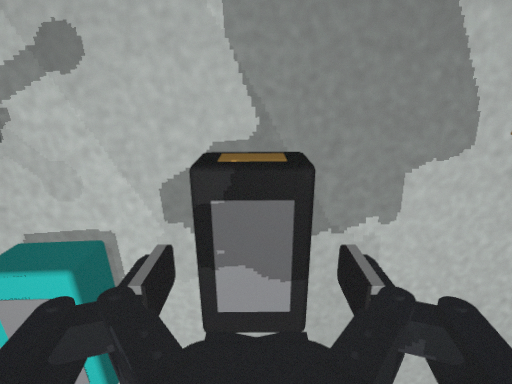

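Call:
play_rows:
  increments: "0.008 0.0003 -0.0007 0;0.007 0.0003 -0.0007 0;0 0 0 0"

```text
clock: 31.6
position: [0.6636, 0.0091, 0.0179]
ee_rot: [-0.494, 0.504, 0.48, 0.521]
ft_force: [-0.2, 0.2, 0.3]
grip_width: 0.999
```

Call:
play_rows:
  increments: "0 0 0 0;0 0 0 0;0 0 0 0;0 0 0 0;0 0 0 0"
  hand: 1
  squeeze: 60

```text
clock: 32.1
position: [0.6638, 0.0093, 0.0184]
ee_rot: [-0.494, 0.504, 0.48, 0.521]
ft_force: [-0.1, 0.0, -0.9]
grip_width: 0.687
```

```bash
python3 -c "
from h import *
go(.563,.2225,.11,-.318+np.pi/2)"
```

```text
pos [0.6638 0.0093 0.0184] yaw 1.52 tool d(start axes) [-0.0944  0.1086  0.2081] turn 0.2672 d(end axes) [-0.0944  0.1597  0.1721] F [-0.1  0.  -0.9] g 0.687 t 32.1 j7 [0.51 1.05] tilt [ 0.0314  0.0018 -0.9995]
```

Call:
play_rows:
  increments: "0 0 0 0;-0.005 0 0 0;-0.01 0 0 0;-0.015 0 0 0;-0.015 0 0 0;-0.015 0 0 0;-0.01 0 0 0;-0.01 0 0 0;0 0 0 0;0 0 0 0.04;0 0 0 0.05;0 0 0 0.05;0 0 0 0.05;0 0 0 0.05;0 0 0 0.027;0 0 0 0;0 0 0 0"

```text
clock: 33.8
position: [0.6586, 0.0086, 0.1029]
ee_rot: [-0.417, 0.567, 0.407, 0.582]
ft_force: [0.0, 0.7, -4.9]
grip_width: 0.689
```

```bash
python3 -c "
from h import *
go(.563,.2225,.10,-.318+np.pi/2)"
```

```text
pos [0.6586 0.0086 0.1029] yaw 1.2445 tool d(start axes) [0.0006 0.1592 0.172 ] turn -0.0083 d(end axes) [0.0006 0.1577 0.1733] F [ 0.   0.7 -4.9] g 0.689 t 33.8 j7 [0.51 0.84] tilt [ 2.600e-02  7.000e-04 -9.997e-01]
```

Lifted (4.5 N weight on the wrist). Now I'll move across to the tray.

Call:
play_rows:
  increments: "0 0.005 0.006 0;0 0.01 0.011 0;0 0.016 0.0175 0;0 0.02 0.022 0;0 0.02 0.022 0;0 0.02 0.022 0;0 0.018 0.02 0;0 0.014 0.015 0;0 0.01 0.01 0;0 0.006 0.006 0;0 0.003 0.003 0;0 0 0 0;0 0 0 0"

```text
clock: 35.1
position: [0.5636, 0.2163, 0.1013]
ee_rot: [-0.419, 0.565, 0.41, 0.581]
ft_force: [0.4, -0.6, -5.3]
grip_width: 0.688
```

```bash
python3 -c "
from h import *
go(.563,.2225,.022,-.318+np.pi/2);import pickle
o,c=snap('wrist','w11.png');pickle.dump((o,c),open('w11.pkl','wb'))"
```

```text
pos [0.5636 0.2163 0.1013] yaw 1.2541 tool d(start axes) [0.0792 0.0045 0.0048] turn 0.0013 d(end axes) [0.0792 0.0045 0.0048] F [ 0.4 -0.6 -5.3] g 0.688 t 35.1 j7 [0.26 0.47] tilt [ 0.0262  0.0027 -0.9997]
```

View pics/w11.png

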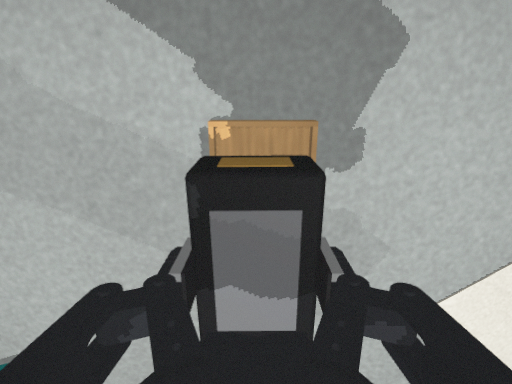

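```bash
python3 -c "
from h import *
import pickle
o,c=pickle.load(open('w11.pkl','rb'))
P=onz(c,[(211,211),(302,210),(297,331),(216,331)],[o['position'][2]+.0196]*4,o);print(P.mean(0).round(4),P.round(4).tolist())
T=onz(c,[(209,121.5),(318,121.5)],[.014]*2,o);print(T.round(4));m=T.mean(0);print('tray ctr est',m+.062*np.array([np.cos(-.318),np.sin(-.318),0]))
d=T[1]-T[0];print(np.arctan2(d[1],d[0])-np.pi/2)
M=Rn.from_quat(o['ee_rot']).as_matrix();print('batt in tool',M.T@(P.mean(0)-o['position']))
"
```

```text
[0.5636 0.2164 0.1209] [[0.526, 0.2079, 0.1209], [0.538, 0.2455, 0.1209], [0.6019, 0.2257, 0.1209], [0.5886, 0.1864, 0.1209]]
[[0.4931 0.2029 0.014 ]
 [0.519  0.2816 0.014 ]]
tray ctr est [0.56492074 0.22284967 0.014     ]
-0.3170938994088246
batt in tool [-0.01959391 -0.00040733  0.00028767]
```

Call:
play_rows:
  increments: "0.01 0.003 0.003 0;0.015 0.001 0.002 0;0.015 0 0 0;0.012 0 0 0;0.008 0 0 0;0 0 0 0;0 0 0 0"

```text
clock: 35.85
position: [0.5632, 0.2197, 0.0333]
ee_rot: [-0.418, 0.567, 0.409, 0.58]
ft_force: [0.9, 0.2, -4.7]
grip_width: 0.696
```

```bash
python3 -c "
from h import *
go(.564,.2228,.022,-.318+np.pi/2)"
```

```text
pos [0.5632 0.2197 0.0333] yaw 1.2499 tool d(start axes) [0.0113 0.0005 0.0031] turn -0.0029 d(end axes) [0.0113 0.0005 0.0031] F [ 0.9  0.2 -4.7] g 0.696 t 35.85 j7 [0.21 0.41] tilt [ 0.0229  0.001  -0.9997]
```

Call:
play_rows:
  increments: "0.004 0 0.0025 0;0.003 0 0.0007 0;0.002 0.0005 0 0;0.002 0 0 0;0.001 0 0 0;0 0 0 0"

```text
clock: 36.45
position: [0.5653, 0.2238, 0.0227]
ee_rot: [-0.419, 0.566, 0.409, 0.581]
ft_force: [0.8, -1.2, -4.6]
grip_width: 0.685
```

```bash
python3 -c "
from h import *
go(.564,.2228,.022,-.318+np.pi/2)"
```

```text
pos [0.5653 0.2238 0.0227] yaw 1.2497 tool d(start axes) [ 0.0007  0.0009 -0.0014] turn -0.0031 d(end axes) [ 0.0007  0.0009 -0.0014] F [ 0.8 -1.2 -4.6] g 0.685 t 36.45 j7 [0.19 0.4 ] tilt [ 0.026   0.0014 -0.9997]
```

Call:
play_rows:
  increments: "0.001 0.0009 -0.0014 0;0.0015 0 0 0;0 0 0 0"

```text
clock: 36.75
position: [0.5651, 0.2235, 0.0228]
ee_rot: [-0.419, 0.565, 0.408, 0.582]
ft_force: [0.7, -0.3, -5.3]
grip_width: 0.69
```

```bash
python3 -c "
from h import *
go(.564,.2228,.022,-.318+np.pi/2)"
```

```text
pos [0.5651 0.2235 0.0228] yaw 1.2502 tool d(start axes) [ 0.0007  0.0008 -0.0011] turn -0.0026 d(end axes) [ 0.0007  0.0008 -0.001 ] F [ 0.7 -0.3 -5.3] g 0.69 t 36.75 j7 [0.19 0.4 ] tilt [ 0.0293  0.0018 -0.9996]
```

Call:
play_rows:
  increments: "0.003 0.0012 -0.002 0;0.003 0.0005 -0.001 0;0.001 0 0 0"

```text
clock: 37.05
position: [0.5651, 0.2236, 0.0226]
ee_rot: [-0.421, 0.562, 0.407, 0.584]
ft_force: [-1.7, 0.4, -1.8]
grip_width: 0.685
```

```bash
python3 -c "
from h import *
go(.564,.2228,.022,-.318+np.pi/2)"
```

```text
pos [0.5651 0.2236 0.0226] yaw 1.2506 tool d(start axes) [ 0.0006  0.0008 -0.0011] turn -0.0022 d(end axes) [ 0.0006  0.0008 -0.0011] F [-1.7  0.4 -1.8] g 0.685 t 37.05 j7 [0.19 0.39] tilt [ 0.0365  0.0027 -0.9993]
```

Call:
play_rows:
  increments: "0 0 0 0;0 0 0 0;0 0 0 0;0 0 0 0;0 0 0 0"
  hand: -1

```text
clock: 37.55
position: [0.5661, 0.2238, 0.0229]
ee_rot: [-0.42, 0.561, 0.407, 0.585]
ft_force: [0.2, 0.5, 0.0]
grip_width: 0.999
```

Call:
play_rows:
  increments: "-0.01 0 0 0;-0.015 0 0 0;-0.02 0 0 0;-0.02 0 0 0;-0.02 0 0 0;-0.02 0 0 0;-0.02 0 0 0;-0.01 0 0 0;0 0 0 0;0 0 0 0"

```text
clock: 38.55
position: [0.5603, 0.2247, 0.1719]
ee_rot: [-0.421, 0.559, 0.407, 0.587]
ft_force: [0.5, 0.0, -1.1]
grip_width: 1.004
```

```bash
python3 -c "
from h import *
go(.564,.2228,.022,-.318+np.pi/2);import pickle
o,c=snap('wrist','w12.png');pickle.dump((o,c),open('w12.pkl','wb'))
cv2.imwrite('pics/w12c.png',cv2.resize(c['img'][140:300,180:340],None,fx=4,fy=4,interpolation=cv2.INTER_CUBIC))"
```

```text
pos [0.5603 0.2247 0.1719] yaw 1.2525 tool d(start axes) [ 0.1499  0.0018 -0.0035] turn -0.0003 d(end axes) [ 0.1499  0.0018 -0.0035] F [ 0.5  0.  -1.1] g 1.004 t 38.55 j7 [0.28 0.5 ] tilt [ 0.0434  0.006  -0.999 ]
```

View pics/w12c.png

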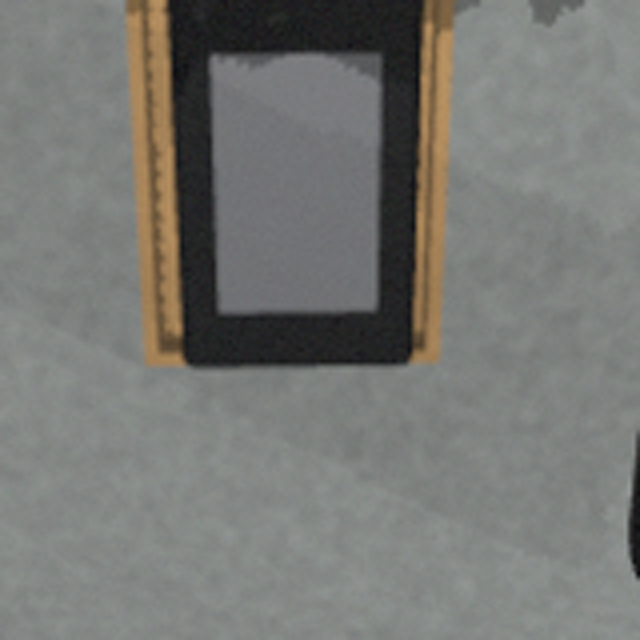

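```bash
python3 -c "
from h import *
import pickle
o,c=pickle.load(open('w12.pkl','rb'))
f=lambda L,z:onz(c,[(180+x/4-.4,140+y/4-.4) for x,y in L],[z]*len(L),o)
P=f([(210,54),(382,54),(379,313),(218,313)],.042);print(P.mean(0).round(4));e=P[[1,2,3,0]]-P;print(np.linalg.norm(e,axis=1),np.arctan2(e[:,1],e[:,0]))
T=f([(147,364),(440,362)],.014);print(T,T.mean(0)-.062*np.array([np.cos(.318),-np.sin(.318),0]))
go(.5583,-.2294,.2,-.118+np.pi/2)
"
```

```text
[0.5646 0.2238 0.042 ]
[0.04027292 0.06646076 0.04086415 0.06626599] [ 1.24867655 -0.3070345  -1.89752859  2.82568646]
[[0.60964022 0.16399316 0.014     ]
 [0.63598225 0.24345978 0.014     ]] [0.56391975 0.22311185 0.014     ]
pos [0.5603 0.2247 0.1717] yaw 1.2525 tool d(start axes) [-0.0311 -0.1415 -0.4313] turn -0.2003 d(end axes) [-0.0311 -0.0529 -0.4508] F [-0.1  0.   0.1] g 1.005 t 38.6 j7 [0.28 0.5 ] tilt [ 0.0431  0.0061 -0.9991]
```

Call:
play_rows:
  increments: "-0.02 0 -0.008 0;-0.03 -0.002 -0.016 -0.015;-0.03 -0.004 -0.025 -0.015;-0.02 -0.004 -0.03 -0.015;-0.01 -0.004 -0.03 -0.015;0 -0.004 -0.03 -0.015;0 -0.004 -0.03 -0.015;0 -0.004 -0.03 -0.015;0 -0.004 -0.03 -0.015;0 -0.004 -0.03 -0.015;0 -0.004 -0.03 -0.015;0 -0.004 -0.03 -0.015;0 -0.004 -0.03 -0.015;0 -0.004 -0.03 -0.015;0 -0.003 -0.025 0;0 -0.002 -0.02 0;0 0 -0.012 0;0 0 -0.006 0;0 0 0 0;0 0 0 0"

```text
clock: 40.6
position: [0.5108, -0.2364, 0.2632]
ee_rot: [-0.472, 0.52, 0.471, 0.535]
ft_force: [-0.3, -0.4, 0.0]
grip_width: 0.998
```

```bash
python3 -c "
from h import *
go(.5583,-.2294,.2,-.118+np.pi/2)"
```

```text
pos [ 0.5108 -0.2364  0.2632] yaw 1.4594 tool d(start axes) [ 0.064  -0.0454  0.0113] turn 0.0066 d(end axes) [ 0.064  -0.0453  0.0116] F [-0.3 -0.4  0. ] g 0.998 t 40.6 j7 [1.08 1.67] tilt [ 0.0171  0.0126 -0.9998]
```

Call:
play_rows:
  increments: "0.01 -0.01 0.003 0;0.015 -0.015 0.004 0;0.015 -0.012 0.004 0;0.015 -0.006 0 0;0.015 0 0 0;0.01 0 0 0;0.01 0 0 0;0 0 0 0;0 0 0 0"

```text
clock: 41.5
position: [0.5603, -0.223, 0.1677]
ee_rot: [-0.474, 0.518, 0.472, 0.533]
ft_force: [-0.9, -0.1, -0.1]
grip_width: 0.999
```

```bash
python3 -c "
from h import *
go(.5583,-.2294,.032,-.118+np.pi/2);import pickle
o,c=snap('wrist','w13.png');pickle.dump((o,c),open('w13.pkl','wb'))
o,c=snap('scene','s4.png')
cv2.imwrite('pics/s4c.png',cv2.resize(c['img'][20:260,80:380],None,fx=2.5,fy=2.5,interpolation=cv2.INTER_CUBIC))"
```

```text
pos [ 0.5603 -0.223   0.1677] yaw 1.4659 tool d(start axes) [ 0.1355  0.0035 -0.0084] turn 0.0131 d(end axes) [ 0.1355  0.0034 -0.0085] F [-0.9 -0.1 -0.1] g 0.999 t 41.5 j7 [0.95 1.54] tilt [ 0.0178  0.012  -0.9998]
```

View pics/w13.png

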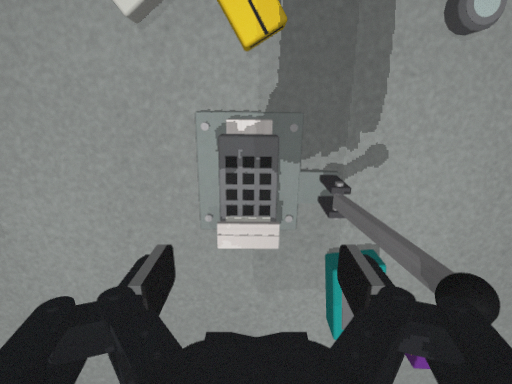

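View pics/s4c.png

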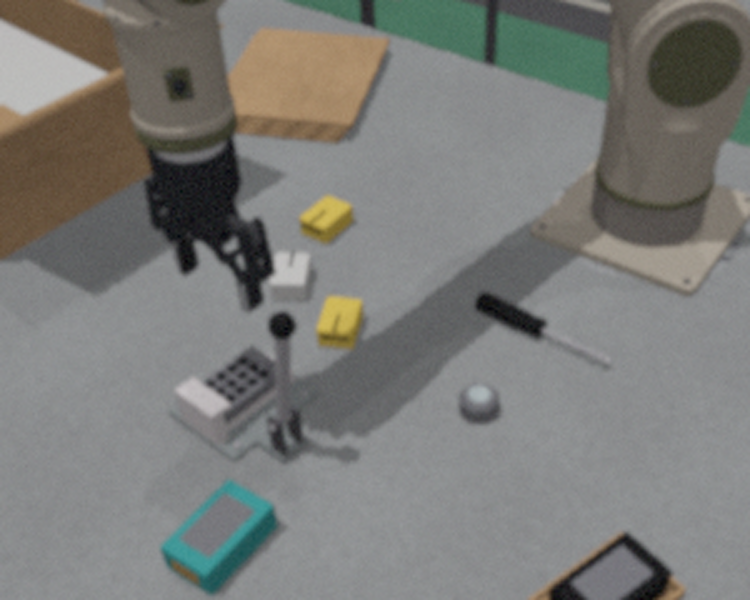

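```bash
python3 -c "
from h import *
import pickle
o,c=pickle.load(open('w13.pkl','rb'))
P=onz(c,[(219.5,136),(278.5,135)],[.043]*2,o);print(P);print(P.mean(0)+.046*np.array([np.cos(.118),-np.sin(.118),0]))
"
```

```text
[[ 0.50903546 -0.2490606   0.043     ]
 [ 0.51382266 -0.19599794  0.043     ]]
[ 0.55710918 -0.22794468  0.043     ]
```

Call:
play_rows:
  increments: "0.01 0.002 -0.004 0.013;0.015 0.002 -0.004 0;0.02 0 0 0;0.02 0 0 0;0.015 0 0 0;0.01 0 0 0;0.01 0 0 0;0 0 0 0;0 0 0 0"

```text
clock: 42.5
position: [0.5562, -0.2328, 0.0608]
ee_rot: [-0.47, 0.522, 0.466, 0.537]
ft_force: [0.5, 0.4, 1.1]
grip_width: 1.0
```

```bash
python3 -c "
from h import *
go(.5583,-.2294,.032,-.118+np.pi/2);import pickle
o,c=snap('wrist','w14.png');pickle.dump((o,c),open('w14.pkl','wb'))"
```

```text
pos [ 0.5562 -0.2328  0.0608] yaw 1.4484 tool d(start axes) [ 0.0289 -0.0011  0.0033] turn -0.0044 d(end axes) [ 0.0289 -0.0011  0.0033] F [0.5 0.4 1.1] g 1.0 t 42.5 j7 [0.92 1.48] tilt [ 0.0194  0.0098 -0.9998]
```

View pics/w14.png

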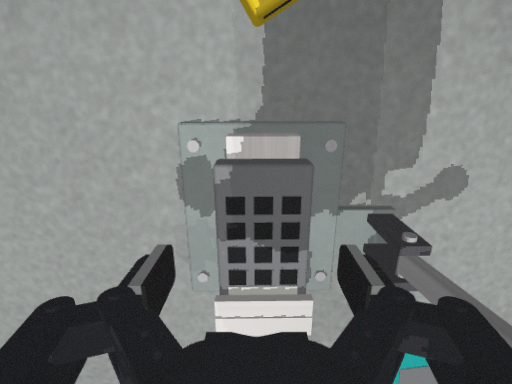

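Call:
play_rows:
  increments: "0.01 -0.001 0.003 -0.004;0.01 0 0.001 0;0.006 0 0 0;0.003 0 0 0;0 0 0 0"

```text
clock: 43.05
position: [0.5593, -0.2285, 0.0306]
ee_rot: [-0.472, 0.521, 0.467, 0.536]
ft_force: [0.3, 0.2, -0.4]
grip_width: 1.0
```

```bash
python3 -c "
from h import *
go(.5577,-.2287,.032,-.118+np.pi/2)"
```

```text
pos [ 0.5593 -0.2285  0.0306] yaw 1.453 tool d(start axes) [-0.0014  0.0016 -0.0004] turn 0.0002 d(end axes) [-0.0014  0.0016 -0.0004] F [ 0.3  0.2 -0.4] g 1.0 t 43.05 j7 [0.9  1.46] tilt [ 0.0214  0.0087 -0.9997]
```

Call:
play_rows:
  increments: "-0.003 0.0015 -0.0004 0;0 0 0 0;0 0 0 0;0 0 0 0;0 0 0 0;0 0 0 0"
  hand: 1
  squeeze: 40

```text
clock: 43.65
position: [0.5578, -0.2291, 0.0347]
ee_rot: [-0.473, 0.521, 0.466, 0.536]
ft_force: [-0.1, -0.1, -1.1]
grip_width: 0.648
```

```bash
python3 -c "
from h import *
go(.5577,-.2287,.032,-.118+np.pi/2)
a=-.118;p=get_obs()['position'];go(p[0]-.07*np.cos(a),p[1]-.07*np.sin(a),p[2]+.0005,1.4528)"
```

```text
pos [ 0.5578 -0.2291  0.0347] yaw 1.4527 tool d(start axes) [0.0027 0.0002 0.0004] turn -0.0001 d(end axes) [0.0027 0.0002 0.0004] F [-0.1 -0.1 -1.1] g 0.648 t 43.65 j7 [0.91 1.46] tilt [ 0.0223  0.0081 -0.9997]
pos [ 0.5578 -0.2291  0.0347] yaw 1.4527 tool d(start axes) [-0.002  0.07  -0.   ] turn -0.0001 d(end axes) [-0.002  0.07   0.   ] F [-0.1 -0.1 -1.1] g 0.648 t 43.65 j7 [0.91 1.46] tilt [ 0.0223  0.0081 -0.9997]
```

Call:
play_rows:
  increments: "-0.0003 0.006 0 0;-0.0003 0.01 0 0;-0.0003 0.012 0 0;-0.0003 0.012 0 0;-0.0003 0.012 0 0;-0.0003 0.01 0 0;0 0.006 0 0;0 0 0 0;0 0 0 0"

```text
clock: 44.55
position: [0.483, -0.2204, 0.0345]
ee_rot: [-0.472, 0.522, 0.467, 0.536]
ft_force: [0.2, -0.1, -0.4]
grip_width: 0.645
```

```bash
python3 -c "
from h import *
go(.5577,-.2287,.032,-.118+np.pi/2);import pickle
o,c=snap('wrist','w15.png');pickle.dump((o,c),open('w15.pkl','wb'))"
```

```text
pos [ 0.483  -0.2204  0.0345] yaw 1.452 tool d(start axes) [ 0.0039 -0.0751  0.0006] turn -0.0008 d(end axes) [ 0.0039 -0.0751  0.0005] F [ 0.2 -0.1 -0.4] g 0.645 t 44.55 j7 [1.03 1.51] tilt [ 0.0202  0.0074 -0.9998]
```

View pics/w15.png

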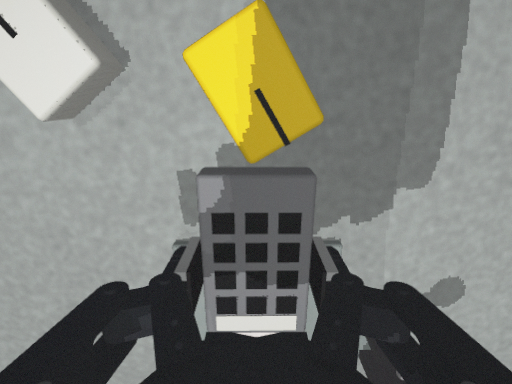

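```bash
python3 -c "
from h import *
import pickle
o,c=pickle.load(open('w15.pkl','rb'));M=Rn.from_quat(o['ee_rot']).as_matrix()
z=o['position'][2]+.0085
for L in ([(199,172),(315.5,172)],[(211,213),(301,213),(297,313),(216,313)]):
  P=onz(c,L,[z]*len(L),o);print((M.T@(P-o['position']).T).T.round(4))
go(.5646,.2238,.25,1.253)
"
```

```text
[[-0.0097  0.0475 -0.0259]
 [-0.0091  0.0473  0.0271]]
[[-0.0092  0.0274 -0.0215]
 [-0.0088  0.0272  0.0215]
 [-0.0077 -0.0318  0.0224]
 [-0.0081 -0.0315 -0.0218]]
pos [ 0.4831 -0.2204  0.0345] yaw 1.4521 tool d(start axes) [-0.2105 -0.0324  0.4528] turn 0.1991 d(end axes) [-0.2105  0.0578  0.4502] F [ 0.3  0.2 -0.6] g 0.644 t 44.6 j7 [1.03 1.51] tilt [ 0.0201  0.0075 -0.9998]
```

Call:
play_rows:
  increments: "-0.01 0 0 0;-0.02 0 0 0;-0.03 0 0 0;-0.03 0 0 0;-0.03 0 0 0;-0.03 0 0 0;-0.025 0 0 0;-0.02 0 0 0;-0.01 0 0 0;0 0 0 0;0 0 0 0"

```text
clock: 45.7
position: [0.482, -0.2187, 0.2529]
ee_rot: [-0.474, 0.518, 0.468, 0.536]
ft_force: [0.7, -0.4, -1.3]
grip_width: 0.648
```

```bash
python3 -c "
from h import *
go(.5646,.2238,.25,1.253)
"
```

```text
pos [ 0.482  -0.2187  0.2529] yaw 1.4595 tool d(start axes) [ 0.0094 -0.0328  0.4488] turn 0.2065 d(end axes) [0.0094 0.06   0.446 ] F [ 0.7 -0.4 -1.3] g 0.648 t 45.7 j7 [1.16 1.7 ] tilt [ 0.0239  0.0102 -0.9997]
```

Call:
play_rows:
  increments: "0 0 0.01 0.015;0 0 0.02 0.015;0 0 0.03 0.015;0 0 0.03 0.015;0 0 0.03 0.015;0 0 0.03 0.015;0 0 0.03 0.015;0 0.001 0.03 0.015;0 0.001 0.03 0.015;0 0.001 0.03 0.015;0 0.001 0.03 0.015;0 0.001 0.03 0.015;0 0.001 0.03 0.015;0 0.001 0.025 0.012;0 0 0.018 0;0 0 0.01 0;0 0 0.005 0;0 0 0 0;0 0 0 0"

```text
clock: 47.6
position: [0.5597, 0.2186, 0.2401]
ee_rot: [-0.404, 0.574, 0.417, 0.577]
ft_force: [-0.1, 0.5, -1.0]
grip_width: 0.643
```

```bash
python3 -c "
from h import *
go(.5646,.2238,.15,1.253)
"
```

```text
pos [0.5597 0.2186 0.2401] yaw 1.2393 tool d(start axes) [ 0.0901 -0.004   0.0051] turn -0.0137 d(end axes) [ 0.0901 -0.0041  0.0051] F [-0.1  0.5 -1. ] g 0.643 t 47.6 j7 [0.32 0.54] tilt [-0.0072  0.0184 -0.9998]
```

Call:
play_rows:
  increments: "0.01 -0.003 0.003 -0.014;0.02 -0.002 0.002 0;0.025 0 0 0;0.025 0 0 0;0.02 0 0 0;0.015 0 0 0;0.01 0 0 0;0 0 0 0;0 0 0 0"

```text
clock: 48.5
position: [0.5675, 0.218, 0.107]
ee_rot: [-0.408, 0.572, 0.419, 0.575]
ft_force: [-0.8, -0.4, -0.8]
grip_width: 0.645
```

```bash
python3 -c "
from h import *
go(.5649,.2228,.052,1.253)
import pickle
o,c=snap('wrist','w16.png');pickle.dump((o,c),open('w16.pkl','wb'))
"
```

```text
pos [0.5675 0.218  0.107 ] yaw 1.2491 tool d(start axes) [0.0551 0.0034 0.003 ] turn -0.0039 d(end axes) [0.0551 0.0033 0.003 ] F [-0.8 -0.4 -0.8] g 0.645 t 48.5 j7 [0.28 0.48] tilt [-0.0058  0.0156 -0.9999]
```

View pics/w16.png

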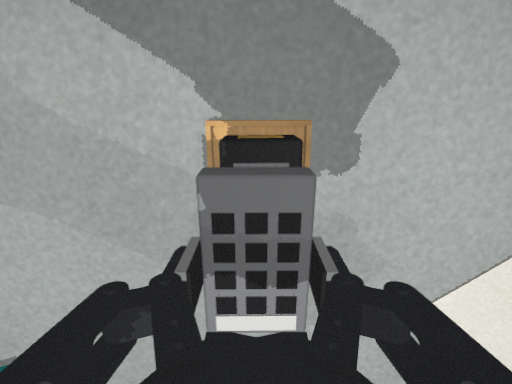

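Call:
play_rows:
  increments: "0.01 0.002 0.002 -0.004;0.012 0.0015 0.001 0;0.012 0 0 0;0.008 0 0 0;0.004 0 0 0;0 0 0 0;0 0 0 0"

```text
clock: 49.25
position: [0.5653, 0.2237, 0.0584]
ee_rot: [-0.409, 0.57, 0.42, 0.575]
ft_force: [0.5, 0.5, -2.2]
grip_width: 0.643
```

```bash
python3 -c "
from h import *
go(.5649,.2228,.052,1.253)
"
```

```text
pos [0.5653 0.2237 0.0584] yaw 1.2539 tool d(start axes) [ 0.0064  0.0001 -0.0011] turn 0.0009 d(end axes) [ 0.0064  0.0001 -0.0011] F [ 0.5  0.5 -2.2] g 0.643 t 49.25 j7 [0.24 0.44] tilt [-0.0036  0.0161 -0.9999]
```

Call:
play_rows:
  increments: "0.004 0 -0.001 0;0.003 0 -0.0005 0;0.002 0 0 0;0.0015 0 0 0;0 0 0 0"

```text
clock: 49.75
position: [0.566, 0.2231, 0.0518]
ee_rot: [-0.41, 0.569, 0.419, 0.576]
ft_force: [0.3, -0.7, -1.7]
grip_width: 0.641
```

```bash
python3 -c "
from h import *
go(.5649,.2228,.052,1.253)
"
```

```text
pos [0.566  0.2231 0.0518] yaw 1.2537 tool d(start axes) [-0.0002  0.001  -0.0006] turn 0.0007 d(end axes) [-0.0002  0.001  -0.0006] F [ 0.3 -0.7 -1.7] g 0.641 t 49.75 j7 [0.24 0.44] tilt [ 3.000e-04  1.540e-02 -9.999e-01]
```

Call:
play_rows:
  increments: "0.002 0.0015 -0.001 0;0.002 0.001 0 0;0.0015 0 0 0;0 0 0 0"

```text
clock: 50.15
position: [0.566, 0.2232, 0.0516]
ee_rot: [-0.412, 0.568, 0.417, 0.578]
ft_force: [0.1, 0.7, -0.5]
grip_width: 0.644
```

```bash
python3 -c "
from h import *
go(.5649,.2228,.052,1.253)
"
```

```text
pos [0.566  0.2232 0.0516] yaw 1.2532 tool d(start axes) [-0.0005  0.001  -0.0007] turn 0.0002 d(end axes) [-0.0005  0.001  -0.0007] F [ 0.1  0.7 -0.5] g 0.644 t 50.15 j7 [0.24 0.43] tilt [ 0.0078  0.0143 -0.9999]
```

Call:
play_rows:
  increments: "0 0 0 0;0 0 0 0;0 0 0 0;0 0 0 0;-0.01 0 0 0;-0.015 0 0 0;-0.02 0 0 0;-0.025 0 0 0;-0.025 0 0 0;-0.02 0 0 0;-0.01 0 0 0;0 0 0 0;0 0 0 0"
  hand: -1

```text
clock: 51.45
position: [0.5648, 0.2222, 0.1879]
ee_rot: [-0.413, 0.566, 0.417, 0.579]
ft_force: [0.3, -1.4, -0.9]
grip_width: 1.001
```

```bash
python3 -c "
from h import *
go(.3648,-.3139,.25,2.119)
import pickle
o,c=snap('wrist','w17.png');pickle.dump((o,c),open('w17.pkl','wb'))
cv2.imwrite('pics/w17c.png',cv2.resize(c['img'][130:320,170:360],None,fx=4,fy=4,interpolation=cv2.INTER_CUBIC)[:600])
"
```

```text
pos [0.5648 0.2222 0.1879] yaw 1.2545 tool d(start axes) [-0.073   0.0229 -0.5704] turn -0.8645 d(end axes) [-0.073   0.4488 -0.3528] F [ 0.3 -1.4 -0.9] g 1.001 t 51.45 j7 [0.31 0.52] tilt [ 0.0108  0.0163 -0.9998]
```

View pics/w17c.png

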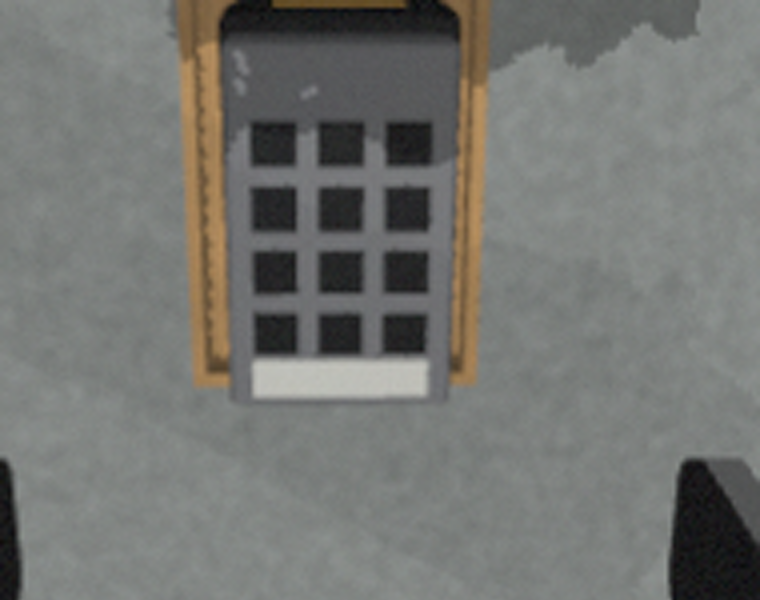

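```bash
python3 -c "
from h import *
import pickle
o,c=pickle.load(open('w17.pkl','rb'))
f=lambda L,z:onz(c,[(170+x/4-.4,130+y/4-.4) for x,y in L],[z]*len(L),o)
def rep(n,T):
    e=T[[1,2,3,0]]-T;print(n,T.mean(0).round(4),np.linalg.norm(e,axis=1).round(4),np.arctan2(e[:,1],e[:,0]).round(3))
rep('kp',f([(221,40),(461,38),(448,402),(232,402)],.060))
T=f([(195,386),(476,384)],.014);print(T,T.mean(0)-.062*np.array([np.cos(.318),-np.sin(.318),0]))
"
```

```text
kp [0.5647 0.2234 0.06  ] [0.0552 0.0917 0.055  0.0909] [ 1.261 -0.322 -1.895  2.823]
[[0.60986083 0.16372882 0.014     ]
 [0.63589374 0.24318836 0.014     ]] [0.5639858  0.22284397 0.014     ]
```

Call:
play_rows:
  increments: "-0.005 0 -0.01 0;-0.01 0 -0.02 0;-0.01 0 -0.03 0;-0.01 0 -0.035 0;-0.01 0.001 -0.035 0;-0.01 0.001 -0.035 0;-0.005 0.001 -0.035 0;0 0.001 -0.035 0;0 0.001 -0.035 0;0 0.001 -0.035 0;0 0.001 -0.035 0;0 0.001 -0.035 0;0 0.001 -0.035 0;0 0.001 -0.035 0;0 0.001 -0.035 0;0 0.001 -0.03 0;0 0 -0.02 0;0 0 -0.01 0;0 0 0 0;0 0 0 0"

```text
clock: 53.5
position: [0.361, -0.3141, 0.2291]
ee_rot: [-0.404, 0.574, 0.42, 0.576]
ft_force: [-0.1, -0.0, -0.4]
grip_width: 1.004
```

```bash
python3 -c "
from h import *
go(.3648,-.3139,.25,-1.021);print(get_obs()['joint_pos'].round(2))"
```

```text
pos [ 0.361  -0.3141  0.2291] yaw 1.244 tool d(start axes) [-0.021  -0.0031  0.0017] turn -0.8766 d(end axes) [-0.021  -0.0033 -0.0013] F [-0.1 -0.  -0.4] g 1.004 t 53.5 j7 [1.35 1.83] tilt [-0.0112  0.0209 -0.9997]
[ 1.35  0.08 -0.75  1.8   0.05  1.3   1.83]
```

Call:
play_rows:
  increments: "0 0 0 0.08;0 0 0 0.12;0 0 0 0.12;0 0 0 0.12;0 0 0 0.12;0 0 0 0.12;0 0 0 0.12;0 0 0 0.12;0 0 0 0.12;0 0 0 0.12;0 0 0 0.12;0 0 0 0.12;0 0 0 0.12;0 0 0 0.12;0 0 0 0.12;0 0 0 0.12;0 0 0 0.12;0 0 0 0.12;0 0 0 0.08;0 0 0 0"

```text
clock: 55.5
position: [0.3746, -0.2841, 0.2306]
ee_rot: [0.345, 0.627, -0.335, 0.613]
ft_force: [-0.1, -0.7, -0.2]
grip_width: 1.001
```

```bash
python3 -c "
from h import *
go(.3648,-.3139,.12,-1.021);import pickle
o,c=snap('wrist','w18.png');pickle.dump((o,c),open('w18.pkl','wb'))"
```

```text
pos [ 0.3746 -0.2841  0.2306] yaw -1.0028 tool d(start axes) [ 0.11   -0.0246  0.0225] turn 0.0182 d(end axes) [ 0.11   -0.0241  0.0229] F [-0.1 -0.7 -0.2] g 1.001 t 55.5 j7 [ 1.23 -0.46] tilt [-0.011   0.0212 -0.9997]
```

View pics/w18.png

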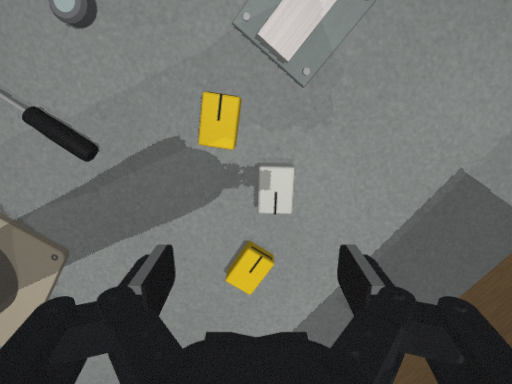

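```bash
python3 -c "
from h import *
import pickle
o,c=pickle.load(open('w18.pkl','rb'))
h=cv2.cvtColor(c['img'],cv2.COLOR_BGR2HSV)
cv2.imwrite('pics/w18c.png',cv2.resize(c['img'][140:240,230:330],None,fx=6,fy=6,interpolation=cv2.INTER_CUBIC))"
```

```text
(no output)
```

View pics/w18c.png

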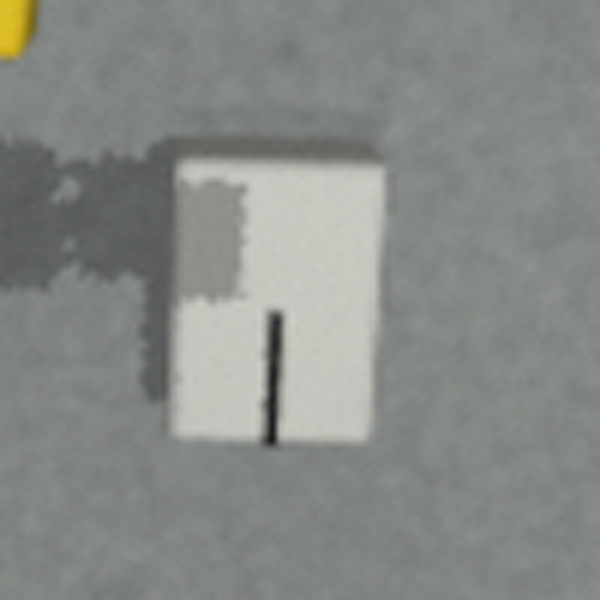

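```bash
python3 -c "
from h import *
import pickle
o,c=pickle.load(open('w18.pkl','rb'))
T=onz(c,[(230+x/6-.4,140+y/6-.4) for x,y in [(176,158),(384,161),(372,441),(171,439)]],[.028]*4,o)
e=T[[1,2,3,0]]-T;print(T.mean(0).round(4),np.linalg.norm(e,axis=1).round(4),np.arctan2(e[:,1],e[:,0]).round(3))
p=T.mean(0);go(p[0],p[1],.10,-1.025)"
```

```text
[ 0.3653 -0.3136  0.028 ] [0.0421 0.0606 0.0428 0.0609] [-1.012 -2.576  2.137  0.554]
pos [ 0.3747 -0.284   0.2306] yaw -0.9999 tool d(start axes) [ 0.13   -0.0242  0.0229] turn 0.0251 d(end axes) [ 0.13   -0.0236  0.0235] F [-1.2  0.6  0.1] g 0.999 t 55.55 j7 [ 1.23 -0.46] tilt [-0.011   0.0212 -0.9997]
```

Call:
play_rows:
  increments: "0.01 -0.008 0.008 0.01;0.02 -0.01 0.01 0;0.025 -0.005 0.005 0;0.025 0 0 0;0.02 0 0 0;0.015 0 0 0;0.01 0 0 0;0 0 0 0;0 0 0 0"

```text
clock: 56.45
position: [0.3645, -0.3164, 0.0961]
ee_rot: [0.342, 0.629, -0.333, 0.614]
ft_force: [-0.1, 0.2, -0.6]
grip_width: 0.997
```

```bash
python3 -c "
from h import *
go(.3653,-.3136,.010,-1.01);import pickle
o,c=snap('wrist','w19.png');pickle.dump((o,c),open('w19.pkl','wb'))"
```

```text
pos [ 0.3645 -0.3164  0.0961] yaw -0.9952 tool d(start axes) [0.0861 0.0021 0.0002] turn 0.0148 d(end axes) [0.0861 0.0021 0.0002] F [-0.1  0.2 -0.6] g 0.997 t 56.45 j7 [ 1.22 -0.49] tilt [-0.0116  0.0214 -0.9997]
```

View pics/w19.png

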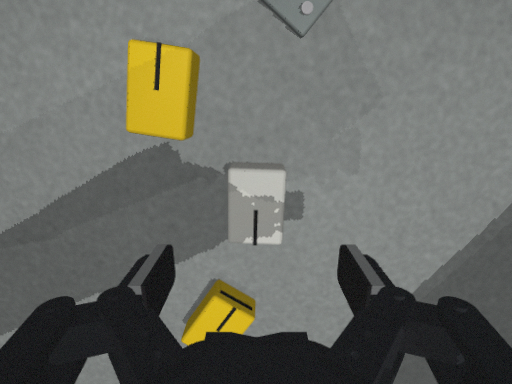

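Call:
play_rows:
  increments: "0.01 0.001 0 0.012;0.015 0.001 0 0;0.02 0 0 0;0.015 0 0 0;0.01 0 0 0;0.006 0 0 0;0 0 0 0;0 0 0 0"

```text
clock: 57.3
position: [0.3682, -0.3161, 0.0194]
ee_rot: [0.346, 0.623, -0.339, 0.614]
ft_force: [-0.5, -0.4, 0.2]
grip_width: 1.004
```

```bash
python3 -c "
from h import *
go(.3653,-.3136,.010,-1.01);import pickle
o,c=snap('wrist','w20.png');pickle.dump((o,c),open('w20.pkl','wb'))"
```

```text
pos [ 0.3682 -0.3161  0.0194] yaw -1.0104 tool d(start axes) [ 0.0095 -0.0012 -0.0035] turn -0.0004 d(end axes) [ 0.0095 -0.0012 -0.0035] F [-0.5 -0.4  0.2] g 1.004 t 57.3 j7 [ 1.17 -0.59] tilt [-0.0059  0.0146 -0.9999]
```

View pics/w20.png

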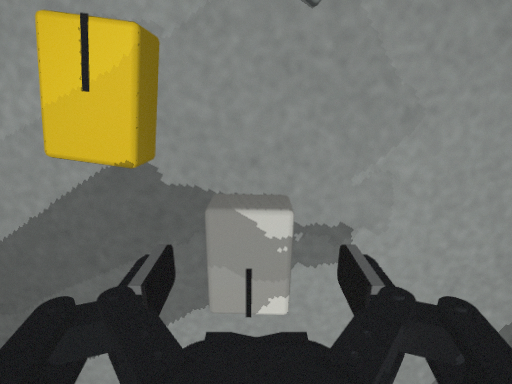

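Call:
play_rows:
  increments: "0.005 -0.001 -0.003 0;0.004 -0.0005 -0.001 0;0.001 0 0 0;0 0 0 0"

```text
clock: 57.75
position: [0.3649, -0.3139, 0.0099]
ee_rot: [0.345, 0.622, -0.339, 0.615]
ft_force: [0.1, -0.1, 0.8]
grip_width: 0.999
```

Call:
play_rows:
  increments: "0 0 0 0;0 0 0 0;0 0 0 0;0 0 0 0;0 0 0 0;0 0 0 0"
  hand: 1
  squeeze: 30

```text
clock: 58.35
position: [0.3652, -0.3141, 0.0103]
ee_rot: [0.345, 0.622, -0.339, 0.615]
ft_force: [-0.6, 0.3, -1.2]
grip_width: 0.511
```

```bash
python3 -c "
from h import *
go(.3653,-.3136,.010,-1.01);import pickle
o,c=snap('wrist','w21.png');pickle.dump((o,c),open('w21.pkl','wb'))"
```

```text
pos [ 0.3652 -0.3141  0.0103] yaw -1.0109 tool d(start axes) [ 0.0003  0.0004 -0.0003] turn -0.0009 d(end axes) [ 0.0003  0.0004 -0.0003] F [-0.6  0.3 -1.2] g 0.511 t 58.35 j7 [ 1.17 -0.6 ] tilt [-0.0041  0.0122 -0.9999]
```

View pics/w21.png

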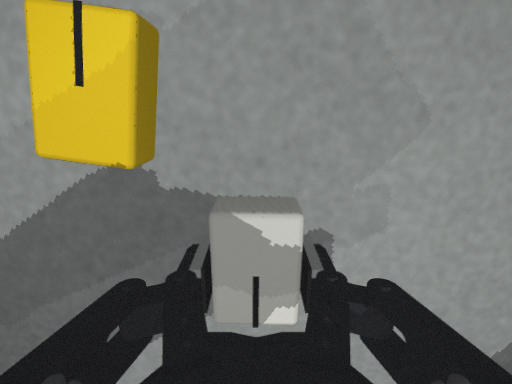

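Call:
play_rows:
  increments: "-0.008 0 0 0;-0.015 0 0 0;-0.02 0 0 -0.06;-0.02 0 0 -0.12;-0.02 0 0 -0.12;-0.02 0 0 -0.12;-0.02 0 0 -0.12;-0.02 0 0 -0.12;-0.02 0 0 -0.12;-0.015 0 0 -0.12;-0.01 0 0 -0.12;0 0 0 -0.12;0 0 0 -0.12;0 0 0 -0.12;0 0 0 -0.12;0 0 0 -0.12;0 0 0 -0.12;0 0 0 -0.12;0 0 0 -0.12;0 0 0 -0.12"

```text
clock: 60.4
position: [0.3674, -0.3113, 0.2283]
ee_rot: [-0.395, 0.587, 0.394, 0.587]
ft_force: [0.2, -0.8, -1.3]
grip_width: 0.507
```

```bash
python3 -c "
from h import *
go(.5647,.2234,.2,1.253)"
```

```text
pos [ 0.3674 -0.3113  0.2283] yaw 1.184 tool d(start axes) [0.0281 0.0191 0.5696] turn -0.069 d(end axes) [ 0.0281 -0.0203  0.5696] F [ 0.2 -0.8 -1.3] g 0.507 t 60.4 j7 [1.45 1.75] tilt [ 1.e-03 -7.e-04 -1.e+00]
```

Call:
play_rows:
  increments: "0 0 0.01 -0.02;0 0 0.02 -0.02;0 0 0.03 0;0 0 0.035 0;0 0 0.035 0;0 0 0.035 0;0 0 0.035 0;0 0 0.035 0;0 0 0.035 0;0 0 0.035 0;0 0 0.035 0;0 0 0.035 0;0 0 0.035 0;0 0 0.035 0;0 0 0.035 0;0 0 0.025 0;0 0 0.015 0;0 0 0.008 0;0 0 0 0;0 0 0 0"

```text
clock: 62.4
position: [0.5465, 0.2362, 0.2352]
ee_rot: [-0.404, 0.583, 0.399, 0.581]
ft_force: [0.6, -0.7, -1.0]
grip_width: 0.511
```

```bash
python3 -c "
from h import *
go(.5647,.2234,.2,1.253)"
```

```text
pos [0.5465 0.2362 0.2352] yaw 1.2079 tool d(start axes) [ 0.0354 -0.0214 -0.0053] turn -0.0451 d(end axes) [ 0.0354 -0.0211 -0.0063] F [ 0.6 -0.7 -1. ] g 0.511 t 62.4 j7 [0.34 0.41] tilt [ 0.0029 -0.0072 -1.    ]
```

Call:
play_rows:
  increments: "0.005 -0.005 -0.002 -0.015;0.015 -0.008 -0.002 -0.02;0.02 -0.005 -0.002 -0.01;0.02 -0.001 0 0;0.02 0 0 0;0.015 0 0 0;0.01 0 0 0;0 0 0 0;0 0 0 0"

```text
clock: 63.3
position: [0.5667, 0.2111, 0.1209]
ee_rot: [-0.417, 0.576, 0.409, 0.572]
ft_force: [0.6, -0.3, -0.5]
grip_width: 0.509
```

```bash
python3 -c "
from h import *
go(.5647,.2234,.0703,1.253);import pickle
o,c=snap('wrist','w22.png');pickle.dump((o,c),open('w22.pkl','wb'))"
```

```text
pos [0.5667 0.2111 0.1209] yaw 1.2474 tool d(start axes) [0.0504 0.0061 0.0116] turn -0.0056 d(end axes) [0.0504 0.006  0.0116] F [ 0.6 -0.3 -0.5] g 0.509 t 63.3 j7 [0.34 0.43] tilt [ 0.0022 -0.0124 -0.9999]
```

View pics/w22.png

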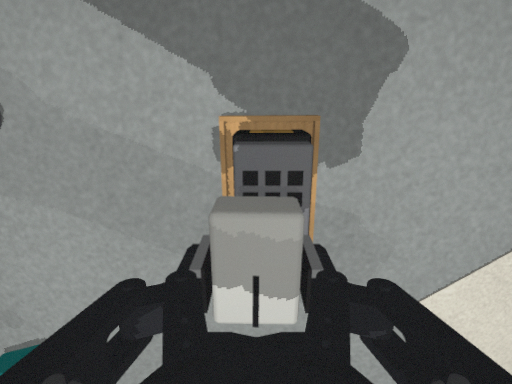

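```bash
python3 -c "
from h import *
import pickle
o,c=pickle.load(open('w22.pkl','rb'));M=Rn.from_quat(o['ee_rot']).as_matrix()
P=onz(c,[(211,212),(303,212),(298,324),(216,324)],[o['position'][2]+.0177]*4,o);q=(M.T@(P-o['position']).T).T;print(q.round(4),q.mean(0).round(4))
"
```

```text
[[-0.0177  0.0311 -0.02  ]
 [-0.0181  0.0313  0.0208]
 [-0.0178 -0.0301  0.0215]
 [-0.0173 -0.0306 -0.0205]] [-0.0177  0.0004  0.0005]
```

Call:
play_rows:
  increments: "0.005 0.002 0.004 -0.005;0.008 0.003 0.005 0;0.01 0.001 0.002 0;0.01 0 0 0;0.006 0 0 0;0.003 0 0 0;0 0 0 0;0 0 0 0"

```text
clock: 64.15
position: [0.5649, 0.2252, 0.0766]
ee_rot: [-0.419, 0.574, 0.411, 0.571]
ft_force: [-0.2, -0.4, -1.4]
grip_width: 0.513
```

```bash
python3 -c "
from h import *
go(.5647,.2234,.0703,1.253)"
```

```text
pos [0.5649 0.2252 0.0766] yaw 1.2542 tool d(start axes) [ 0.0063 -0.0004 -0.0017] turn 0.0012 d(end axes) [ 0.0063 -0.0004 -0.0017] F [-0.2 -0.4 -1.4] g 0.513 t 64.15 j7 [0.29 0.38] tilt [ 0.0046 -0.0116 -0.9999]
```

Call:
play_rows:
  increments: "0.003 -0.0005 -0.002 0;0.003 0 -0.001 0;0.002 0 0 0;0.0015 0 0 0;0 0 0 0"

```text
clock: 64.65
position: [0.5655, 0.2223, 0.0708]
ee_rot: [-0.42, 0.573, 0.41, 0.573]
ft_force: [0.1, -0.3, -0.9]
grip_width: 0.505
```

```bash
python3 -c "
from h import *
go(.5647,.2234,.0703,1.253)"
```

```text
pos [0.5655 0.2223 0.0708] yaw 1.2529 tool d(start axes) [0.0005 0.0011 0.0008] turn -0.0001 d(end axes) [0.0005 0.0011 0.0008] F [ 0.1 -0.3 -0.9] g 0.505 t 64.65 j7 [0.29 0.38] tilt [ 0.0078 -0.0116 -0.9999]
```

Call:
play_rows:
  increments: "0.001 0.0015 0.0012 0;0.002 0.001 0.0005 0;0 0 0 0"

```text
clock: 64.95
position: [0.5657, 0.2238, 0.0707]
ee_rot: [-0.42, 0.573, 0.408, 0.574]
ft_force: [-0.4, -0.2, -1.3]
grip_width: 0.509
```

```bash
python3 -c "
from h import *
go(.5647,.2234,.0703,1.253)"
```

```text
pos [0.5657 0.2238 0.0707] yaw 1.2506 tool d(start axes) [ 0.0004  0.0009 -0.0007] turn -0.0024 d(end axes) [ 0.0004  0.0009 -0.0007] F [-0.4 -0.2 -1.3] g 0.509 t 64.95 j7 [0.29 0.37] tilt [ 0.0122 -0.0134 -0.9998]
```

Call:
play_rows:
  increments: "0 0 0 0;0 0 0 0;0 0 0 0;0 0 0 0;-0.01 0 0 0;-0.015 0 0 0;-0.02 0 0 0;-0.025 0 0 0;-0.025 0 0 0;-0.02 0 0 0;-0.01 0 0 0;0 0 0 0;0 0 0 0"
  hand: -1

```text
clock: 66.25
position: [0.5634, 0.2269, 0.2069]
ee_rot: [-0.421, 0.571, 0.408, 0.575]
ft_force: [-0.5, 0.3, -1.2]
grip_width: 0.998
```

```bash
python3 -c "
from h import *
go(.4196,-.0049,.2,1.253)
import pickle
o,c=snap('wrist','w23.png');pickle.dump((o,c),open('w23.pkl','wb'))
cv2.imwrite('pics/w23c.png',cv2.resize(c['img'][130:280,180:330],None,fx=4,fy=4,interpolation=cv2.INTER_CUBIC))
"
```

```text
pos [0.5634 0.2269 0.2069] yaw 1.2527 tool d(start axes) [ 0.0074  0.0643 -0.2651] turn -0.0003 d(end axes) [ 0.0074  0.0643 -0.2651] F [-0.5  0.3 -1.2] g 0.998 t 66.25 j7 [0.34 0.45] tilt [ 0.0146 -0.0113 -0.9998]
```

View pics/w23c.png

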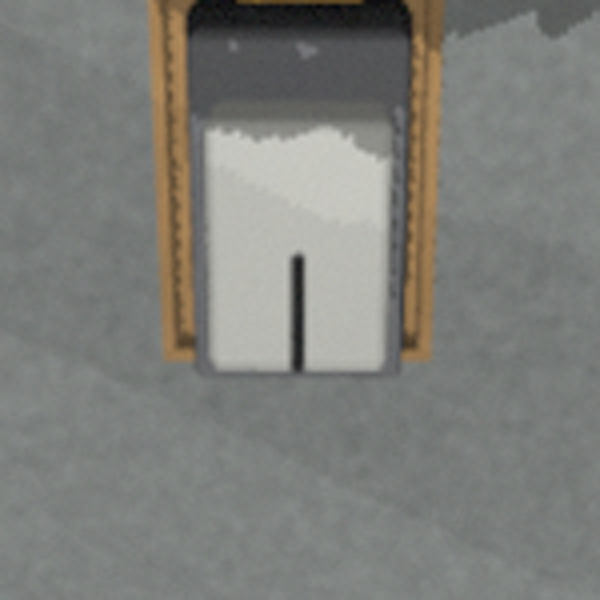

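View pics/w23.png

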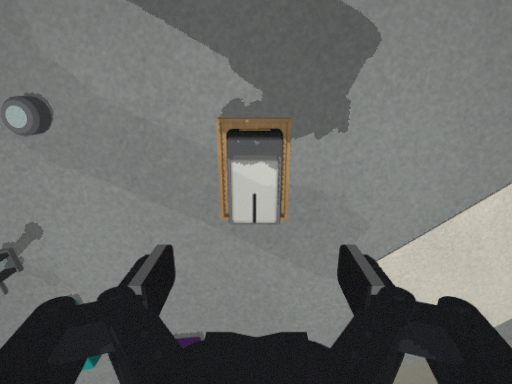

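```bash
python3 -c "
from h import *
import pickle
o,c=pickle.load(open('w23.pkl','rb'))
f=lambda L,z:onz(c,[(180+x/4-.4,130+y/4-.4) for x,y in L],[z]*len(L),o)
def rep(n,T):
    e=T[[1,2,3,0]]-T;print(n,T.mean(0).round(4),np.linalg.norm(e,axis=1).round(4),np.arctan2(e[:,1],e[:,0]).round(3))
rep('rd',f([(201,121),(395,120),(390,372),(208,372)],.088))
T=f([(165,362),(430,361)],.014);print(T.mean(0)-.062*np.array([np.cos(.318),-np.sin(.318),0]))
T=f([(197,375),(400,375)],.060);print('kp',T.mean(0)-.046*np.array([np.cos(.318),-np.sin(.318),0]))
print('puck',onz(c,[(15.5,117)],.026,o))
"
```

```text
rd [0.5661 0.2235 0.088 ] [0.044  0.0622 0.0444 0.0621] [ 1.259 -0.313 -1.886  2.822]
[0.56431392 0.22258103 0.014     ]
kp [0.56449557 0.22351987 0.06      ]
puck [[ 0.42006065 -0.00661848  0.026     ]]
```

Call:
play_rows:
  increments: "0 0.003 -0.01 0;0 0.006 -0.02 0;0 0.007 -0.03 0;0 0.007 -0.03 0;0 0.007 -0.03 0;0 0.007 -0.03 0;0 0.007 -0.03 0;0 0.006 -0.025 0;0 0.004 -0.02 0;0 0.003 -0.01 0;0 0.002 -0.005 0;0 0 0 0;0 0 0 0"

```text
clock: 67.6
position: [0.4154, 0.0009, 0.1927]
ee_rot: [-0.413, 0.582, 0.408, 0.569]
ft_force: [-0.0, 0.5, 0.3]
grip_width: 1.005
```

```bash
python3 -c "
from h import *
go(.4196,-.0049,.1,1.253)
import pickle
o,c=snap('wrist','w24.png');pickle.dump((o,c),open('w24.pkl','wb'))
"
```

```text
pos [0.4154 0.0009 0.1927] yaw 1.2395 tool d(start axes) [ 0.0927 -0.0063 -0.0025] turn -0.0135 d(end axes) [ 0.0927 -0.0062 -0.0026] F [-0.   0.5  0.3] g 1.005 t 67.6 j7 [1.25 1.26] tilt [-0.0102 -0.0158 -0.9998]
```

View pics/w24.png

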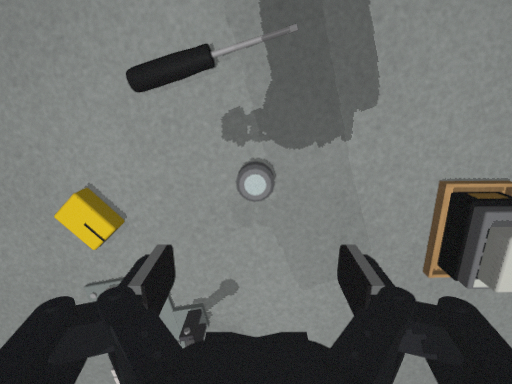

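```bash
python3 -c "
from h import *
import pickle
o,c=pickle.load(open('w24.pkl','rb'))
im=c['img'];h=cv2.cvtColor(im,cv2.COLOR_BGR2HSV)
m=np.zeros(im.shape[:2],np.uint8);g=cv2.cvtColor(im,cv2.COLOR_BGR2GRAY)
m[155:210,230:285]=(g[155:210,230:285]>165)*255
cn=max(cv2.findContours(m,0,2)[0],key=cv2.contourArea);(x,y),ax,_=cv2.fitEllipse(cn);print(x,y,ax)
p=onz(c,[(x,y)],.026,o)[0];print(p);go(p[0],p[1],.010,1.253)
"
```

```text
254.81277465820312 184.3347930908203 (19.516164779663086, 20.436222076416016)
[ 0.41977559 -0.00522828  0.026     ]
pos [0.4155 0.0012 0.1927] yaw 1.2401 tool d(start axes) [ 0.1827 -0.007  -0.0014] turn -0.0129 d(end axes) [ 0.1827 -0.007  -0.0015] F [0.2 0.1 0.3] g 1.001 t 67.65 j7 [1.25 1.26] tilt [-0.0104 -0.0153 -0.9998]
```

Call:
play_rows:
  increments: "0.01 -0.003 0 -0.012;0.02 -0.003 -0.001 0;0.025 -0.001 0 0;0.025 0 0 0;0.025 0 0 0;0.015 0 0 0;0.01 0 0 0;0 0 0 0;0 0 0 0"

```text
clock: 68.55
position: [0.4228, 0.0022, 0.0568]
ee_rot: [-0.416, 0.575, 0.417, 0.568]
ft_force: [-1.0, -0.0, 0.6]
grip_width: 0.998
```

```bash
python3 -c "
from h import *
go(.4198,-.0052,.010,1.253)"
```

```text
pos [0.4228 0.0022 0.0568] yaw 1.2597 tool d(start axes) [ 0.0468  0.0002 -0.0076] turn 0.0067 d(end axes) [ 0.0468  0.0002 -0.0076] F [-1.  -0.   0.6] g 0.998 t 68.55 j7 [1.01 0.85] tilt [-0.0092 -0.0058 -0.9999]
```

Call:
play_rows:
  increments: "0.008 0 -0.004 0.006;0.012 0 -0.003 0;0.01 0 0 0;0.007 0 0 0;0.003 0 0 0;0 0 0 0;0 0 0 0"

```text
clock: 69.25
position: [0.4214, -0.0061, 0.0149]
ee_rot: [-0.415, 0.576, 0.413, 0.57]
ft_force: [0.2, -0.2, -0.7]
grip_width: 1.002
```

```bash
python3 -c "
from h import *
go(.4198,-.0052,.010,1.253)
import pickle
o,c=snap('wrist','w25.png');pickle.dump((o,c),open('w25.pkl','wb'))
"
```

```text
pos [ 0.4214 -0.0061  0.0149] yaw 1.2517 tool d(start axes) [0.0049 0.0018 0.0004] turn -0.0013 d(end axes) [0.0049 0.0018 0.0004] F [ 0.2 -0.2 -0.7] g 1.002 t 69.25 j7 [0.94 0.78] tilt [-0.0064 -0.0076 -1.    ]
```

View pics/w25.png

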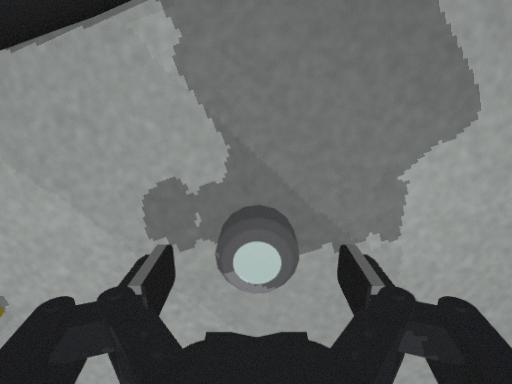

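Call:
play_rows:
  increments: "0.003 0.0015 0.0004 0;0.003 0.0005 0 0;0 0 0 0"

```text
clock: 69.6
position: [0.4199, -0.0052, 0.0091]
ee_rot: [-0.415, 0.576, 0.413, 0.57]
ft_force: [-0.5, -0.4, 0.6]
grip_width: 1.005
```

Call:
play_rows:
  increments: "0 0 0 0;0 0 0 0;0 0 0 0;0 0 0 0;0 0 0 0;0 0 0 0"
  hand: 1
  squeeze: 30

```text
clock: 70.2
position: [0.4201, -0.0052, 0.0096]
ee_rot: [-0.416, 0.576, 0.413, 0.57]
ft_force: [-0.1, 0.4, 0.4]
grip_width: 0.497
```

```bash
python3 -c "
from h import *
import pickle
o,c=snap('wrist','w26.png');pickle.dump((o,c),open('w26.pkl','wb'));M=Rn.from_quat(o['ee_rot']).as_matrix()
g=cv2.cvtColor(c['img'],cv2.COLOR_BGR2GRAY);m=np.zeros_like(g);m[225:310,215:300]=(g[225:310,215:300]>165)*255
cn=max(cv2.findContours(m,0,2)[0],key=cv2.contourArea);(x,y),ax,_=cv2.fitEllipse(cn);print(x,y,ax)
p=onz(c,[(x,y)],.026,o)[0];print('puck',p,'in tool',M.T@(p-o['position']))
go(.565,.2236,.25,1.253)"
```

```text
255.4798126220703 271.2957763671875 (42.196170806884766, 48.296329498291016)
puck [ 0.42007346 -0.00526603  0.026     ] in tool [-1.64185676e-02  5.76349981e-05 -2.36578168e-04]
pos [ 0.4201 -0.0052  0.0096] yaw 1.2515 tool d(start axes) [-0.2431 -0.0653  0.2603] turn -0.0015 d(end axes) [-0.2431 -0.0656  0.2602] F [ 0.1  1.  -0.4] g 0.502 t 70.25 j7 [0.93 0.76] tilt [-0.0049 -0.0087 -1.    ]
```

View pics/w26.png

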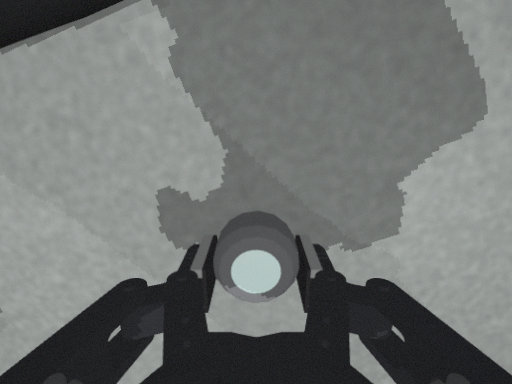

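Call:
play_rows:
  increments: "-0.01 0 0 0;-0.02 0 0 0;-0.025 0 0 0;-0.025 0 0 0;-0.025 0 0 0;-0.025 0 0 0;-0.02 0 0 0;-0.015 0 0 0;-0.01 0 0 0;0 0 0 0;0 0 0 0"

```text
clock: 71.35
position: [0.4206, 0.0003, 0.1934]
ee_rot: [-0.417, 0.576, 0.415, 0.567]
ft_force: [0.4, 0.0, -0.9]
grip_width: 0.498
```

Call:
play_rows:
  increments: "0 -0.003 0.01 0;0 -0.005 0.02 0;0 -0.0075 0.03 0;0 -0.0075 0.03 0;0 -0.0075 0.03 0;0 -0.0075 0.03 0;0 -0.0075 0.03 0;0 -0.006 0.025 0;0 -0.004 0.018 0;0 -0.003 0.01 0;0 -0.001 0.005 0;0 0 0 0;0 0 0 0"

```text
clock: 72.65
position: [0.5491, 0.216, 0.1721]
ee_rot: [-0.411, 0.582, 0.421, 0.561]
ft_force: [0.3, 0.0, -0.4]
grip_width: 0.5
```

```bash
python3 -c "
from h import *
go(.5657,.2235,.13,1.253)"
```

```text
pos [0.5491 0.216  0.1721] yaw 1.2588 tool d(start axes) [ 0.0415 -0.0148  0.0129] turn 0.0058 d(end axes) [ 0.0415 -0.0147  0.013 ] F [ 0.3  0.  -0.4] g 0.5 t 72.65 j7 [0.39 0.45] tilt [-0.0335 -0.0061 -0.9994]
```

Call:
play_rows:
  increments: "-0.045 0 0 0;0 0 0 0;0.04 0 0 0;0 0 0 0;-0.04 0 0 0;0 0 0 0;0.04 0 0 0;0 0 0 0;0 0 0 0"

```text
clock: 73.55
position: [0.5504, 0.2108, 0.1844]
ee_rot: [-0.41, 0.583, 0.418, 0.563]
ft_force: [-0.3, 1.1, 0.3]
grip_width: 0.501
```

```bash
python3 -c "
from h import *
go(.5657,.2235,.13,1.253)"
```

```text
pos [0.5504 0.2108 0.1844] yaw 1.2518 tool d(start axes) [ 0.0538 -0.0119  0.0177] turn -0.0012 d(end axes) [ 0.0538 -0.0119  0.0177] F [-0.3  1.1  0.3] g 0.501 t 73.55 j7 [0.4  0.45] tilt [-0.0292 -0.0073 -0.9995]
```

Call:
play_rows:
  increments: "-0.05 0 0 0;-0.05 0 0 0;0 0 0 0;0 0 0 0;0.045 0 0 0;0.045 0 0 0;0 0 0 0;0 0 0 0;-0.05 0 0 0;-0.05 0 0 0;0 0 0 0;0 0 0 0;0.045 0 0 0;0.045 0 0 0;0 0 0 0;0 0 0 0;0 0 0 0"

```text
clock: 75.25
position: [0.5529, 0.2147, 0.2292]
ee_rot: [-0.411, 0.577, 0.419, 0.569]
ft_force: [0.5, -0.3, -1.1]
grip_width: 0.499
```

```bash
python3 -c "
from h import *
go(.5657,.2235,.13,1.253)"
```

```text
pos [0.5529 0.2147 0.2292] yaw 1.2536 tool d(start axes) [ 0.099  -0.0109  0.0127] turn 0.0006 d(end axes) [ 0.099  -0.0109  0.0127] F [ 0.5 -0.3 -1.1] g 0.499 t 75.25 j7 [0.41 0.48] tilt [-0.0153  0.0021 -0.9999]
```

Tilt is now under 1°, so I'll descend.

Call:
play_rows:
  increments: "0.01 -0.003 0.004 0;0.02 -0.004 0.005 0;0.025 -0.003 0.003 0;0.02 0 0 0;0.015 0 0 0;0.01 0 0 0;0 0 0 0;0 0 0 0"

```text
clock: 76.05
position: [0.5688, 0.2264, 0.1253]
ee_rot: [-0.411, 0.575, 0.418, 0.571]
ft_force: [0.2, -0.1, -1.4]
grip_width: 0.499
```

```bash
python3 -c "
from h import *
go(.5657,.2235,.0976,1.253)
import pickle
o,c=snap('wrist','w27.png');pickle.dump((o,c),open('w27.pkl','wb'))"
```

```text
pos [0.5688 0.2264 0.1253] yaw 1.2535 tool d(start axes) [ 0.0277  0.0017 -0.0038] turn 0.0005 d(end axes) [ 0.0277  0.0017 -0.0038] F [ 0.2 -0.1 -1.4] g 0.499 t 76.05 j7 [0.34 0.41] tilt [-0.01    0.0049 -0.9999]
```

View pics/w27.png

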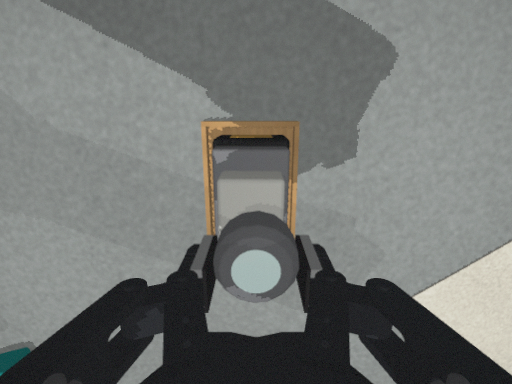

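Call:
play_rows:
  increments: "0.005 0.001 -0.002 0;0.008 0.001 -0.002 0;0.006 0 0 0;0.004 0 0 0;0.002 0 0 0;0 0 0 0"

```text
clock: 76.7
position: [0.5661, 0.2231, 0.1001]
ee_rot: [-0.412, 0.574, 0.417, 0.572]
ft_force: [-0.4, 0.4, 0.1]
grip_width: 0.496
```

```bash
python3 -c "
from h import *
go(.5655,.2235,.0976,1.253)"
```

```text
pos [0.5661 0.2231 0.1001] yaw 1.2527 tool d(start axes) [0.0025 0.0006 0.0002] turn -0.0003 d(end axes) [0.0025 0.0006 0.0002] F [-0.4  0.4  0.1] g 0.496 t 76.7 j7 [0.34 0.4 ] tilt [-0.0069  0.0052 -1.    ]
```

Call:
play_rows:
  increments: "0.002 0.0008 0.0003 0;0.0015 0 0 0;0.001 0 0 0;0 0 0 0"

```text
clock: 77.1
position: [0.5655, 0.224, 0.098]
ee_rot: [-0.412, 0.574, 0.417, 0.572]
ft_force: [-0.5, 0.1, -0.2]
grip_width: 0.496
```

```bash
python3 -c "
from h import *
go(.5655,.2235,.0976,1.253)"
```

```text
pos [0.5655 0.224  0.098 ] yaw 1.2526 tool d(start axes) [ 0.0004 -0.0001 -0.0005] turn -0.0004 d(end axes) [ 0.0004 -0.0001 -0.0005] F [-0.5  0.1 -0.2] g 0.496 t 77.1 j7 [0.33 0.39] tilt [-0.0057  0.0042 -1.    ]
```

In position within 0.5 mm. Releasing and backing up.

Call:
play_rows:
  increments: "0.001 0 0 0;0 0 0 0;0 0 0 0;0 0 0 0;0 0 0 0;-0.01 0 0 0;-0.015 0 0 0;-0.02 0 0 0;-0.025 0 0 0;-0.025 0 0 0;-0.02 0 0 0;-0.01 0 0 0;0 0 0 0;0 0 0 0"
  hand: -1

```text
clock: 78.5
position: [0.5661, 0.2249, 0.2345]
ee_rot: [-0.413, 0.572, 0.417, 0.573]
ft_force: [-0.1, -0.8, -0.7]
grip_width: 0.999
```

```bash
python3 -c "
from h import *
import pickle
go(.5655,.2235,.0976,1.253)
o,c=snap('wrist','w28.png');pickle.dump((o,c),open('w28.pkl','wb'))
cv2.imwrite('pics/w28c.png',cv2.resize(c['img'][130:280,180:330],None,fx=4,fy=4,interpolation=cv2.INTER_CUBIC))
o,c=snap('scene','s5.png')
cv2.imwrite('pics/s5c.png',cv2.resize(c['img'][80:320,130:430],None,fx=2.5,fy=2.5,interpolation=cv2.INTER_CUBIC))
"
```

```text
pos [0.5661 0.2249 0.2345] yaw 1.2543 tool d(start axes) [ 0.1369 -0.0004 -0.0023] turn 0.0013 d(end axes) [ 0.1369 -0.0004 -0.0023] F [-0.1 -0.8 -0.7] g 0.999 t 78.5 j7 [0.38 0.47] tilt [-0.0017  0.0068 -1.    ]
```

View pics/w28c.png

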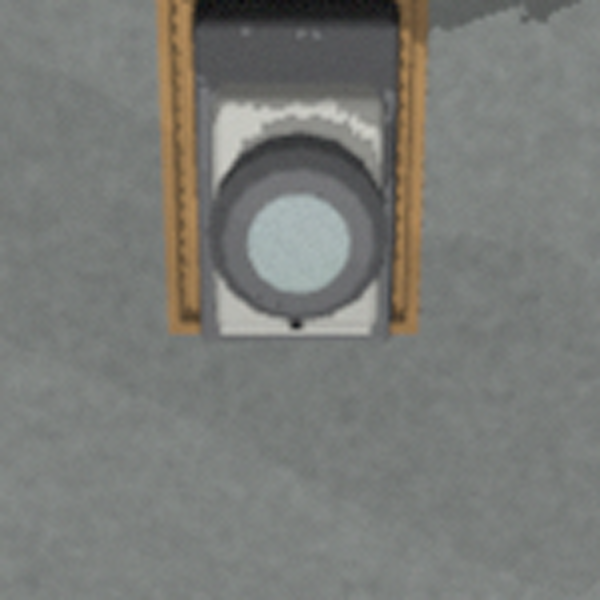

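View pics/s5c.png

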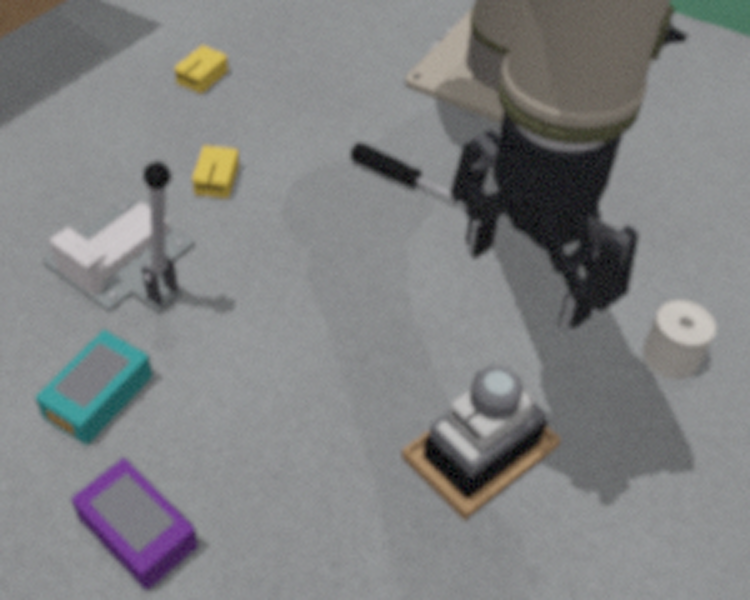

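```bash
python3 -c "
from h import *
import pickle
o,c=pickle.load(open('w28.pkl','rb'))
f=lambda L,z:onz(c,[(180+x/4-.4,130+y/4-.4) for x,y in L],[z]*len(L),o)
a=np.array([np.cos(.318),-np.sin(.318),0])
print('puck',f([(299,243)],.114),'reader',f([(218,336),(378,335)],.088).mean(0)-.031*a,'kp',f([(204,339),(389,339)],.060).mean(0)-.046*a)
print(workorder.hand_in())
"
```

```text
puck [[0.56541509 0.22418173 0.114     ]] reader [0.56758231 0.22318695 0.088     ] kp [0.56448462 0.2237192  0.06      ]
the job is handed in; nothing more can be done
None
```

I finished the job and handed it in at about 78.5 s of the 128 s allowed.

**What I did:** I gripped the clamp bar's knob and swung the bar up to about 1.76 rad. I slid the keypad about 75 mm forward, clear of the lip, before lifting it. Then I stacked the battery pack, keypad, card reader and fingerprint reader in the tray, opened the gripper and backed off upwards.

**Last checks:**
- **Position:** the centres in world x, y (mm), measured from the wrist camera, are below. All parts lie within about 2–3 mm of one another, with camera calibration good to about 2 mm.

| Part | x | y |
|---|---|---|
| Tray | 564 | 223 |
| Battery pack (measured before the keypad went on) | 564.6 | 223.8 |
| Keypad | 564.5 | 223.7 |
| Card reader (corner fit) | 566 | 223.5 |
| Fingerprint reader | 565.4 | 224.2 |

- **Alignment:** when last measured, the long sides of the battery pack, keypad and card reader were within about 0.01 rad of the tray's long side.
- **Scene:** in the scene view the stack is standing, the bar is up, and the paper roll and look-alikes are where they were.

**Disagreement:** the final card reader reading, taken from one edge, put it about 1.5 mm further along x (567.6) than the corner fit. That could be edge-picking error or a small real offset.

**Tool tilt:** the tool tilted by up to about 5° during fast moves. I brought it back to under 2.2° before every placing.

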